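# Take up the slicer's blade brake

## Task

The slicer's blade brake has worn slack: take the flat adjusting bar from the white block and, through the slot in the brake hood, click the star wheel on one tooth at a time, its top moving away from the blade, until the shoes grip the drum and the wheel stalls under a firm push of about 10 N (never strain it: keep under 16 N on the wheel and 25 N on the hood). Then back the wheel off by exactly one click for running clearance, and stand the bar back in its pocket in the block, leaving the screwdriver, the cup and the paper roll undisturbed.

Things in the scene. Friction and masses are not known exactly. Their poses are not given: they have to be found in the camera images.
- slot (a point): Centre of the access slot, on the upper face of the brake hood: a straight hole 30 mm long (y) and 10 mm wide (x) in the 3 mm thick flat top (140 x 100 mm, 175 mm above the bench) of the aluminium hood at the free end of the slicer's motor. Fixed. z up; y along the slot, away from the slicer's blade; x across the slot, along the star wheel's axle. Open space on all sides but -y.
- star_wheel (a joint): Wheel angle, rad; grows as its top moves to the slot's +y (tightening). A detent holds it in notches at multiples of 0.524 (12 a turn); it starts 2 to 4 notches slack. A click takes about 4 N on a tooth; past half-way the wheel snaps on as far as the bar in the gap lets it. In the notch where the shoes grip (to be felt) a push meets a springy stop, 10 N per mm; forced hard it would jump a tooth.
- adjuster: Steel turnbuckle and star wheel under the hood; origin at the wheel's centre, 35 mm straight below the slot's centre, axes as the slot's. Wheel 44 mm across the tips, 10 mm thick, 12 straight teeth 3 mm wide, 8 mm deep: tips pass 13 mm below the hood's top. In any notch one tooth points straight up; the gaps beside it (8 mm wide at the tips) are centred 5 mm to +y and -y of the slot's centre.
- slicer: The cream slicer with its motor, brake and hood, fixed; origin on the bench straight below the slot's centre, axes as the slot's. Motor, gear case (250 mm high, from 200 mm off the slot) and blade (340 mm high, 270 mm off) all lie to its -y side.
- bar_handle (a point): Centre of the black handle of the flat adjusting bar: flat handle 30 mm (x) by 18 mm (y) by 70 mm (z); below it a flat steel blade 8 mm (x) by 4 mm (y), 45 mm long, its end 80 mm below this centre; z points from blade to handle. About 120 g. It stands upright in one of the block's two pockets (blade's x along the block's x), the handle's underside resting on the block.
- bar_tip (a point): Centre of the blade's square lower end, 80 mm below the handle's centre; axes as for the handle.
- bar: The same flat adjusting bar; origin at the blade's end.
- block: White plastic bench block, 120 x 60 x 51 mm, does not move; origin at the centre of its underside. Two equal pockets, 66 mm apart along its x, each 14 mm (x) by 10 mm (y) and 48 mm deep: one holds the bar, the other a screwdriver.
- pocket0 (a point): Mouth of one pocket, at the block's top face, 33 mm to the block's -x.
- pocket1 (a point): Mouth of the other pocket, 33 mm to the block's +x.
- driver_mid (a point): Mid-height of a stubby screwdriver with a round, bulbous black handle 31 mm thick and a round 6 mm shank, 101 mm long, upright in the other pocket; a bystander.
- cup_mid (a point): Mid-height of a turquoise plastic cup, 72 mm across and 95 mm high, standing on the bench; a bystander.
- roll_mid (a point): Mid-height of a white paper roll, 110 mm across and 200 mm high, standing on the bench; a bystander.
Not all that is in view belongs to the job. Leave any red look-alike of the bar alone. There is more than one size of the block; the one meant has the size given above.

How it is judged (in metres and radians):
On the way, in this order (a step that is already met when the one before it is completed fails the run):
1. the star wheel is clicked on to the notch where the shoes grip and pressed there with the bar until it stalls (value of joint star_wheel above 2.47 rad and contact force between bar and adjuster above 6 N), for 0.05 s.
2. the wheel is backed off one notch (value of joint star_wheel between 1.96 and 2.23 rad), for 0.2 s.
At the end, for the whole second after the job is handed in: The wheel rests one notch (0.52 rad, to 0.13 rad) short of the notch in which the shoes grip; the bar is at rest, upright to 0.1 rad, in a pocket of the block (blade within 9 mm of its middle), its handle within 6 mm of resting on the block; the bystanders are within 20 mm of their places (all of step 2 and height (world z) of bar_tip below 0.012 m and angle between bar's own z axis and vertical below 0.1 rad and (horizontal distance between bar_tip and pocket0 below 0.009 m or horizontal distance between bar_tip and pocket1 below 0.009 m) and linear speed of bar below 0.02 m/s); the robot touches nothing.
It fails at once if the wheel is forced past the notch where the shoes grip (value of joint star_wheel above 2.95 rad).
It fails at once if the star wheel is pressed with more than 16 N (contact force between bar and adjuster above 16 N).
It fails at once if the bar is pressed on the hood or slicer with more than 25 N (contact force between bar and slicer above 25 N).
It fails at once if the wheel is turned with the fingers instead of the bar (contact force between any of the fingers, the arm and adjuster above 0.5 N).
It fails at once if the screwdriver, cup or paper roll is disturbed (distance of any of driver_mid, cup_mid, roll_mid from where it was at the start of the episode above 0.02 m).
It also fails if it takes over 67 s, if anything falls off the work surface, if the arm or the gripper's body presses on something with over 40 N, if the wrist force passes 120 N, or if a joint passes its speed limit or range.

## Robot

A 6-joint arm with a two-finger parallel gripper is mounted at the origin on the work surface. World frame = base frame: x ahead of the robot, y to its left, z up, the work surface at z = 0. Lengths are in m, angles in degrees, forces in N, time in s.
With the tool pointing down it reaches from about 0.4 to 0.825 m from the base axis. Payload 7 kg.
Tool frame: the origin (TCP) lies on the mounting face of the last link; the fingertips stand 178 mm ahead of it and the grasp point (between the pads) lies 159 mm ahead of it (ctrl.tip_extent is the distance from the TCP to the fingertips, in m); z points along the fingers, y is the direction in which the jaws open and shut (so a half turn about z gives the same grasp; the last joint's range is limited). The gripper opens to 88 mm and grips with 3 to 60 N. Pads are 19 mm wide; open, the fingers measure 130 mm over their backs; the gripper's body (78 mm by 193 mm) begins 47 mm behind the grasp point.
Start: joints at [-47.435, 20.546, 0.682, 0, -70.136, -16.507], TCP at [0.296, -0.606, 0.405] pointing down, gripper open.
Joint ranges: [-176.03, 176.03], [-82.01, 121.73], [-58.28, 71.71], [-173.87, 95.51], [-174.79, -0.11], [-173.66, 173.66]. Speed limits (degrees/s): [136.94, 136.94, 172.46, 180, 180, 180].

## Interface

Orientations are given as [roll, pitch, yaw] about the fixed x, y, z axes, in that order (R = Rz(yaw) Ry(pitch) Rx(roll)).
In Python, from plant import ctrl gives the robot as it stands. The module is installed in compiled form; this text tells all that it offers.
- The arm moves only by the tool carry_out, never from a script. Its argument "moves" is text: rows parted by semicolons, each of 7 numbers parted by spaces: the finger opening in m, from 0 to 0.0876, then the shift along the tool's x, y, z in m, then the turn, a rotation vector about the tool's x, y, z in rad. A call has 1 to 20 rows; each row is the pose to reach, as a shift and turn from the pose commanded when the call began, along the tool's axes at that moment; what a row does not reach only later rows make up. A row lasts 1/10 s, in which the tool goes at most 50 mm and 8.59 degrees, less where a joint would pass 70% of its speed; a pose out of reach is approached as far as the arm can. A call with a gripper value outside its range is refused whole. The fingers move at their own pace and stop on an object; the grip force is fixed at half the most. Time passes only in rows, so rows that repeat a pose let the fingers close. It gives the time, the measured TCP pose, the force and the opening at its end, in the units of the state.
- ctrl.get_obs(): the state, without advancing time (a new reading comes with each control period).
- ctrl.snapshot(name): name is "side" or "top" or "wrist"; returns a dict with "image" (400x640x3 uint8, red, green, blue), "K" (3x3 intrinsics, pixels), "k1" (the pictures are not rectified: a ray, as slopes to the right and down, at radius r is drawn at 1 + k1 r^2 times it, then the intrinsics apply), "R" (3x3) and "t" (3): a world point X has camera coordinates R X + t. Camera axes: x right, y down, z forward; pixel columns grow to the right and rows downward; lengths in m; the calibration is good to about 2 mm. A picture is of the moment at which its call begins. There is no depth.
- ctrl.close_job(): hands the job in, once; it reports no verdict.
Trained networks look in a picture, given as the dict that the camera call returned (one of the last four; its "shot" number tells which), for a name from the list of things; names that differ only in an ending like _2 or _b are one class to them, and where a whole thing is asked for, a point or a joint stands for the part that bears it (a point fixed in the world has none). Each returns a list of dicts, best first, with "confidence" (0 to 1); they miss things now and then, are a little off and sometimes report something else, mostly with a low value. They report only what shows in the picture. A call takes as long as a camera call. They do not tell look-alikes from the thing itself.
- ctrl.recognise(picture, label): "extent" ([left, top, right, bottom] in pixels, round what is visible of it).
- ctrl.trace(picture, label): "region" (400x640 bool, what is visible of it) and "extent" ([left, top, right, bottom] in pixels, round what is visible of it).
- ctrl.mark_of(picture, label): "at" ([row, column] in pixels: a listed point, or the origin of a listed thing).
The state is a dict: "clock": time; "joint_pos": joint angles; "qvel": joint speeds; "tau": joint torques, N m; "tool_pos": TCP position; "orientation": TCP orientation; "force": force on the tool from outside, world axes, zero at the start; "moment": the same for the moment, N m; "opening": finger opening in m.
Only numpy, scipy, OpenCV 4.12 (cv2) and the standard library are available. Lean on these libraries where they do the work, as an engineer would, in place of code of your own. Each camera call takes 0.05 s, during which the arm holds its last target.

## Working session

There is one attempt and no reset: what is moved stays moved. The work goes in short steps, Python scripts to look and compute and a tool call to move; the robot and the scene stay as the last step left them, time stands still between calls to the robot, and variables do not carry over. Pictures are saved under pics/ and viewed, and the job is handed in when it is done.

Besides the shell and the picture viewer there is one more tool, called as name(argument=value, ...) on one line, values as JSON. carry_out: Moves the arm, as the interface text tells. Its arguments: {"type":"object","properties":{"moves":{"type":"string"}},"required":["moves"]}

```bash
mkdir -p pics; cat > h.py <<'E'
import numpy as np, cv2
from scipy.spatial.transform import Rotation as Rn
from plant import ctrl
def snap(name,fn=None):
    s=ctrl.snapshot(name)
    if fn: cv2.imwrite('pics/'+fn+'.png',cv2.cvtColor(s['image'],cv2.COLOR_RGB2BGR))
    return s
def proj(s,X):
    X=np.atleast_2d(X); c=(s['R']@X.T).T+s['t']; p=c[:,:2]/c[:,2:]
    r2=(p**2).sum(1,keepdims=True); p=p*(1+s['k1']*r2)
    return p*[s['K'][0,0],s['K'][1,1]]+[s['K'][0,2],s['K'][1,2]]
def ray(s,uv):
    K=s['K']; d=(np.array(uv,float)-[K[0,2],K[1,2]])/[K[0,0],K[1,1]]
    p=d.copy()
    for _ in range(20): p=d/(1+s['k1']*(p@p))
    R=np.array(s['R']); o=-R.T@s['t']; v=R.T@np.array([p[0],p[1],1]); return o,v/np.linalg.norm(v)
def onz(s,uv,z):
    o,v=ray(s,uv); return o+v*(z-o[2])/v[2]
def tri(rs):
    A=0;b=0
    for o,v in rs:
        P=np.eye(3)-np.outer(v,v); A=A+P; b=b+P@o
    X=np.linalg.solve(A,b); return X,[np.linalg.norm((np.eye(3)-np.outer(v,v))@(X-o)) for o,v in rs]
E
python3 - <<'E'
from h import *
o=ctrl.get_obs(); print(o)
for n in ['side','top','wrist']:
    s=snap(n,n+'0'); print(n,s['K'].tolist() if hasattr(s['K'],'tolist') else s['K'],s['k1'],-np.array(s['R']).T@s['t'],np.array(s['R'])[2])
    for l in ['slot','star_wheel','bar_handle','bar_tip','block','pocket0','pocket1','driver_mid','cup_mid','roll_mid']:
        print(l,[(np.round(d['at'],1).tolist(),round(d['confidence'],2)) for d in ctrl.mark_of(s,l)])
E
```

```text
{'clock': 0.0, 'joint_pos': array([-4.74337667e+01,  2.05905052e+01,  6.32246228e-01, -2.17094855e-02,
       -7.01367833e+01, -1.65066114e+01]), 'qvel': array([-0.05981525,  0.07826726, -0.09699094, -0.01531256,  0.04134099,
       -0.00020433]), 'tau': array([-1.24684384e-04, -5.82724643e+01,  2.93055296e+01,  6.99744165e+00,
        6.64417574e-03, -1.48662589e-04]), 'tool_pos': array([ 0.2964337 , -0.60618783,  0.40371634]), 'orientation': array([ 1.79903076e+02, -7.43968387e-03, -1.53947765e+02]), 'force': array([ 0.52037595,  0.01626851, -0.74044973]), 'moment': array([ 0.0056307 ,  0.02730145, -0.03259648]), 'opening': 0.08729175599827646}
side [[428.54828995047995, 0.0, 323.8197373420735], [0.0, 428.54828995047995, 209.4408702281273], [0.0, 0.0, 1.0]] 0.03837176366611051 [0.39619749 0.82575107 0.56853311] [ 0.15647454 -0.82702896 -0.53994334]
slot [([144.5, 356.9], 0.85), ([239.7, 324.8], 0.46)]Traceback (most recent call last):
  File "<stdin>", line 6, in <module>
ValueError: it knows: adjuster, bar, bar_handle, bar_tip, block, cup_mid, driver_mid, pocket, roll_mid, slicer, slot
```

```bash
python3 - <<'E'
from h import *
for n in ['side','top','wrist']:
    s=snap(n,n+'1'); print(n,s['shot'],-np.array(s['R']).T@s['t'],np.array(s['R'])[2])
    for l in ['slot','adjuster','slicer','bar','bar_handle','bar_tip','block','pocket','driver_mid','cup_mid','roll_mid']:
        print(l,[(np.round(d['at'],1).tolist(),round(d['confidence'],2)) for d in ctrl.mark_of(s,l)])
E
```

```text
side 2 [0.39619749 0.82575107 0.56853311] [ 0.15647454 -0.82702896 -0.53994334]
slot [([142.7, 354.1], 0.97), ([219.8, 282.9], 0.23)]
adjuster []
slicer [([207.5, 354.6], 0.8)]
bar [([277.2, 405.3], 0.68), ([241.1, 327.1], 0.64)]
bar_handle [([246.6, 411.2], 0.95), ([222.2, 399.7], 0.86), ([237.1, 359.6], 0.84)]
bar_tip [([280.5, 404.1], 0.67), ([208.0, 354.0], 0.55)]
block [([263.4, 344.4], 0.92), ([305.3, 298.2], 0.51)]
pocket [([294.7, 311.1], 0.85), ([245.9, 358.5], 0.81), ([241.9, 326.2], 0.56)]
driver_mid [([233.2, 325.3], 0.71)]
cup_mid [([218.4, 282.3], 0.71)]
roll_mid []
top 3 [0.40253687 0.15653628 0.95011794] [ 0.12916366 -0.00286193 -0.99161916]
slot []
adjuster [([209.6, 423.0], 0.59)]
slicer [([212.0, 409.1], 0.61)]
bar [([270.1, 304.2], 0.71), ([228.8, 315.4], 0.54), ([265.9, 341.0], 0.45)]
bar_handle [([269.7, 340.8], 0.69), ([270.7, 310.1], 0.68), ([226.8, 312.4], 0.48), ([207.2, 427.7], 0.47)]
bar_tip []
block [([192.4, 268.8], 0.65)]
pocket [([179.1, 271.8], 0.97), ([226.3, 312.1], 0.79), ([199.9, 324.8], 0.66), ([194.8, 260.9], 0.65)]
driver_mid []
cup_mid [([157.3, 350.7], 0.92)]
roll_mid [([213.5, 319.2], 0.71)]
wrist 4 [ 0.22667535 -0.64128829  0.38387988] [ 0.25939591  0.12762178 -0.95730165]
slot []
adjuster []
slicer []
bar []
bar_handle []
bar_tip []
block []
pocket []
driver_mid []
cup_mid []
roll_mid []
```

View pics/side0.png

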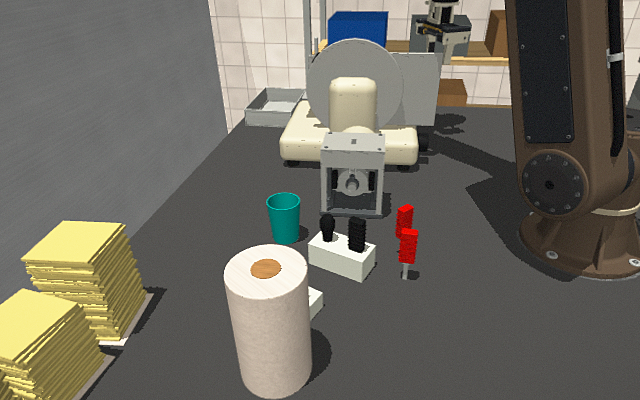

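View top.

The side view shows the hood with its slot at (354,142). The real black bar is in the white block at (357,235), with the screwdriver at (327,227). Two red look-alikes stand at (405,222) and (408,248). A smaller white block sits behind the roll at (315,303).

View pics/top1.png

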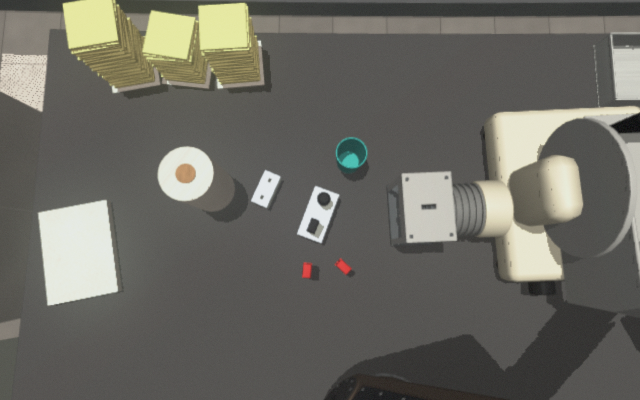

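```bash
python3 - <<'E'
import cv2
a=cv2.imread('pics/top1.png'); b=cv2.imread('pics/side1.png')
cv2.imwrite('pics/topc.png',cv2.resize(a[140:300,230:470],None,fx=3.3,fy=3.3,interpolation=cv2.INTER_CUBIC))
cv2.imwrite('pics/sidec.png',cv2.resize(b[120:310,220:440],None,fx=3,fy=3,interpolation=cv2.INTER_CUBIC))
E
```

```text
(no output)
```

View pics/topc.png

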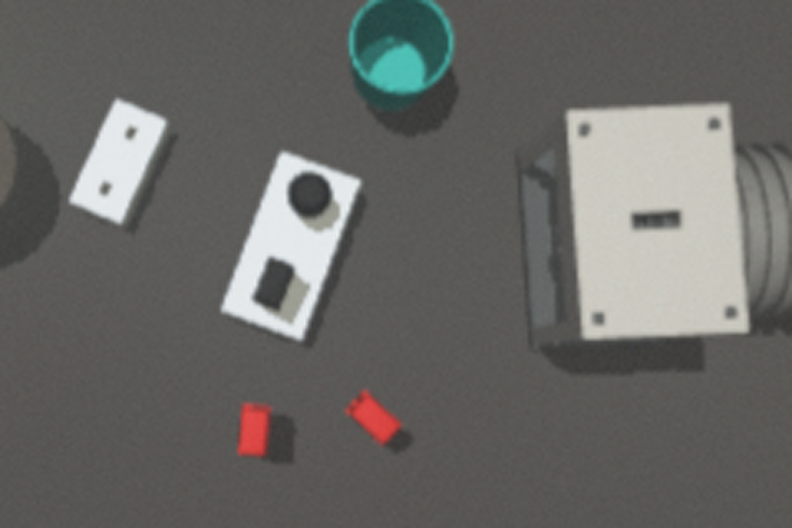

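View pics/sidec.png

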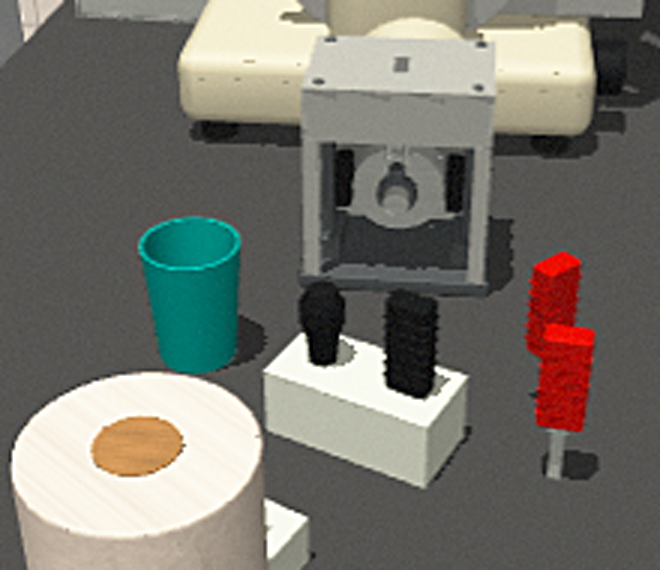

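Candidates for the bar in the top view are the black flat handle at (315,226), the black round screwdriver at (324,199), and red look-alikes at (307,270) and (344,267). The crop shows a rectangular black handle in the larger white block, so I choose (315,226). Next I measure positions.

```bash
python3 - <<'E'
from h import *
s=snap('top'); im=s['image'].astype(int)
K=s['K'];print(K[0,0],s['k1'])
def box(mask,z,name):
    n,l,st,c=cv2.connectedComponentsWithStats(mask.astype(np.uint8))
    for i in range(1,n):
        if st[i,4]<150: continue
        cs,_=cv2.findContours((l==i).astype(np.uint8),cv2.RETR_EXTERNAL,cv2.CHAIN_APPROX_NONE)
        P=np.array([onz(s,p,z)[:2] for p in cs[0][:,0,:].astype(float)])*1000
        r=cv2.minAreaRect(P.astype(np.float32)); print(name,st[i],np.round(r[0],1),np.round(r[1],1),round(r[2],1))
m=np.zeros((400,640),bool); m[170:250,290:345]=True
box((im.min(2)>150)&m,0.051,'block')
m=np.zeros((400,640),bool); m[160:255,380:470]=True
box((im.min(2)>150)&m,0.175,'hood')
m=np.zeros((400,640),bool); m[195:220,415:445]=True
box((im.max(2)<110)&m,0.175,'slot')
m=np.zeros((400,640),bool); m[215:240,300:325]=True
box((im.max(2)<70)&m,0.121,'handle')
print(onz(s,(324,199),.14)*1e3, onz(s,(350,150),.095)*1e3)
S=snap('side')
r=[d for d in ctrl.mark_of(S,'slot')][0]; print('slot side',onz(S,r['at'][::-1],.175)*1e3)
E
```

```text
386.9424495536056 0.024403857221067877
block [297 186  42  57 985] [489.9 156.1] [ 60.9 122. ] 69.9
hood [ 402  172   55   71 3335] [494.5 -67.5] [140.3 101. ] 2.8
[512.47292125 142.92139729 140.        ] [631.05743416  83.71179545  95.        ]
slot side [488.23294644 -68.02074305 175.        ]
```

```bash
cat >> h.py <<'E'
def rel(pos,yaw,o=None):
    "shift & rotvec (tool axes now) to reach world TCP pos, tool straight down with yaw (deg)"
    o=o or ctrl.get_obs()
    R=Rn.from_euler('xyz',o['orientation'],degrees=True); T=Rn.from_euler('xyz',[180,0,yaw],degrees=True)
    sh=R.inv().apply(np.array(pos)-o['tool_pos']); rv=(R.inv()*T).as_rotvec()
    return np.round(sh,4),np.round(rv,4)
def st():
    o=ctrl.get_obs(); print(round(o['clock'],2),'pos',np.round(o['tool_pos']*1e3,2),'ori',np.round(o['orientation'],2),'F',np.round(o['force'],2),'M',np.round(o['moment'],2),'op',round(o['opening']*1e3,2),'q',np.round(o['joint_pos'],1)); return o
E
python3 - <<'E'
from h import *
print(rel([.296,-.606,.62],-153.95)); print(rel([.45,-.1,.62],-153.95));print(rel([.459,.167,.45],159.9))
E
```

```text
(array([ 0.0003,  0.0005, -0.2154]), array([ 0.0001, -0.    ,  0.0001]))
(array([-0.3603,  0.3875, -0.2153]), array([ 0.0001, -0.    ,  0.0001]))
(array([-0.4857,  0.6234, -0.0453]), array([ 1.000e-04, -0.000e+00,  8.056e-01]))
```

carry_out(moves="0.06 0 0 -0.215 0 0 0; 0.06 0 0 -0.215 0 0 0; 0.06 0 0 -0.215 0 0 0; 0.06 0 0 -0.215 0 0 0; 0.06 0 0 -0.215 0 0 0; 0.06 -0.36 0.388 -0.215 0 0 0.4; 0.06 -0.36 0.388 -0.215 0 0 0.4; 0.06 -0.36 0.388 -0.215 0 0 0.4; 0.06 -0.36 0.388 -0.215 0 0 0.4; 0.06 -0.36 0.388 -0.215 0 0 0.4; 0.06 -0.36 0.388 -0.215 0 0 0.4; 0.06 -0.36 0.388 -0.215 0 0 0.4; 0.06 -0.36 0.388 -0.215 0 0 0.4; 0.06 -0.36 0.388 -0.215 0 0 0.4; 0.06 -0.36 0.388 -0.215 0 0 0.4; 0.06 -0.36 0.388 -0.215 0 0 0.4; 0.06 -0.36 0.388 -0.215 0 0 0.4")

```text
clock: 3.75
tool_pos: [0.4501, -0.0967, 0.6196]
orientation: [180.0, 0.0, -176.6]
force: [-0.1, -1.1, -0.5]
opening: 0.0598
```

```bash
python3 - <<'E'
from h import *
st()
print(rel([.459,.167,.45],159.9))
E
```

```text
3.75 pos [450.09 -96.72 619.59] ori [ 1.7996e+02  2.0000e-02 -1.7662e+02] F [-0.09 -1.14 -0.49] M [-0.08  0.01 -0.01] op 59.78 q [ 12.5  -4.3  -1.7  -0.  -92.6 -99.1]
(array([-0.0244,  0.2626,  0.1698]), array([7.000e-04, 2.000e-04, 4.098e-01]))
```

carry_out(moves="0.06 -0.024 0.263 0.17 0 0 0.41; 0.06 -0.024 0.263 0.17 0 0 0.41; 0.06 -0.024 0.263 0.17 0 0 0.41; 0.06 -0.024 0.263 0.17 0 0 0.41; 0.06 -0.024 0.263 0.17 0 0 0.41; 0.06 -0.024 0.263 0.17 0 0 0.41; 0.06 -0.024 0.263 0.17 0 0 0.41; 0.06 -0.024 0.263 0.17 0 0 0.41; 0.06 -0.024 0.263 0.17 0 0 0.41")

```text
clock: 4.65
tool_pos: [0.4591, 0.1642, 0.4496]
orientation: [-179.9, -0.0, 159.7]
force: [0.4, 0.3, 0.3]
opening: 0.0599
```

```bash
python3 - <<'E'
from h import *
st()
s=snap('wrist','w2')
for l in ['bar','bar_handle','block','pocket','driver_mid']:
    print(l,[(np.round(d['at'],1).tolist(),round(d['confidence'],2)) for d in ctrl.mark_of(s,l)])
c=np.array([.490,.156]);a=np.radians(-20.1);e=np.array([np.cos(a),np.sin(a)]);f=np.array([-e[1],e[0]])
print('pred corners',[proj(s,[*(c+i*.06*e+j*.03*f),.051])[0].round(1).tolist() for i,j in((-1,-1),(1,-1),(1,1),(-1,1))])
b=c-.033*e
print('pred handle top',[proj(s,[*(b+i*.015*e+j*.009*f),.121])[0].round(1).tolist() for i,j in((-1,-1),(1,-1),(1,1),(-1,1))])
E
```

```text
4.65 pos [459.14 164.22 449.56] ori [-1.7994e+02 -1.0000e-02  1.5970e+02] F [0.36 0.34 0.34] M [-0.07  0.    0.  ] op 59.92 q [  42.9    1.   -18.     0.   -71.1 -153.2]
bar [([122.4, 248.9], 0.76), ([87.8, 298.8], 0.66), ([162.4, 323.0], 0.59)]
bar_handle [([180.3, 323.8], 0.88), ([110.0, 236.1], 0.72), ([179.4, 226.9], 0.71)]
block [([195.8, 422.9], 0.93), ([186.2, 319.9], 0.92)]
pocket [([170.6, 324.8], 0.71), ([227.1, 321.5], 0.61), ([218.8, 424.9], 0.6)]
driver_mid [([168.1, 325.1], 0.49)]
pred corners [[299.0, 147.6], [301.2, 240.6], [347.5, 240.4], [349.5, 147.4]]
pred handle top [[315.7, 169.1], [316.0, 198.2], [333.8, 198.2], [334.0, 169.0]]
```

View pics/w2.png

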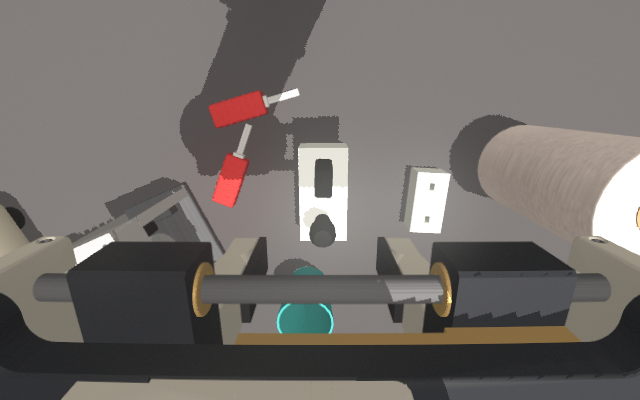

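The wrist view shows the black flat handle at (323,178), the driver at (322,230), the block spanning cols 299-348, and the red bars well to the left. I'll refine the position from this picture.

```bash
python3 - <<'E'
from h import *
s=snap('wrist','w3'); im=s['image'].astype(int)
cv2.imwrite('pics/w3c.png',cv2.resize(cv2.cvtColor(s['image'][135:250,280:370],cv2.COLOR_RGB2BGR),None,fx=5,fy=5,interpolation=cv2.INTER_NEAREST))
def box(mask,z,name):
    n,l,stt,c=cv2.connectedComponentsWithStats(mask.astype(np.uint8))
    for i in range(1,n):
        if stt[i,4]<150: continue
        cs,_=cv2.findContours((l==i).astype(np.uint8),cv2.RETR_EXTERNAL,cv2.CHAIN_APPROX_NONE)
        P=np.array([onz(s,p,z)[:2] for p in cs[0][:,0,:].astype(float)])*1000
        r=cv2.minAreaRect(P.astype(np.float32)); print(name,stt[i],np.round(r[0],1),np.round(r[1],1),round(r[2],1))
m=np.zeros((400,640),bool); m[139:243,290:355]=True
box((im.min(2)>140)&m,0.051,'block')
m=np.zeros((400,640),bool); m[150:205,305:340]=True
box((im.max(2)<70)&m,0.121,'handle')
E
```

```text
block [ 297  142   58   99 3827] [488.6 158.7] [ 70.2 126.2] 70.9
```

View pics/w3c.png

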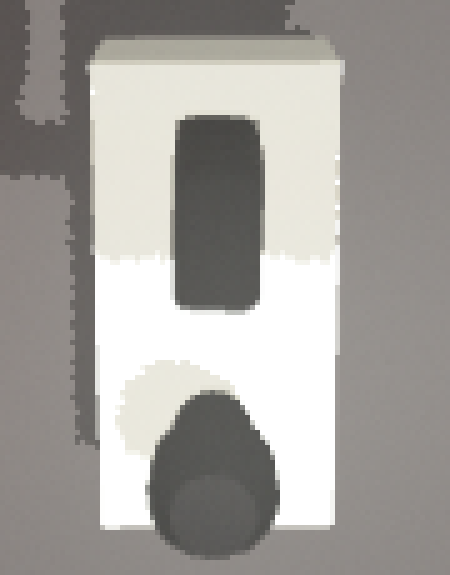

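```bash
python3 - <<'E'
from h import *
st()
print(rel([.459,.1675,.27],159.9));print(rel([.459,.1675,.233],159.9))
E
```

```text
5.0 pos [459.06 163.56 450.23] ori [1.7994e+02 3.0000e-02 1.5959e+02] F [-0.56 -0.23  0.31] M [-0.1  -0.01  0.02] op 59.86 q [  42.8    0.9  -18.     0.   -71.  -153.2]
(array([0.0015, 0.0035, 0.1802]), array([ 0.001 ,  0.0005, -0.0054]))
(array([0.0015, 0.0035, 0.2172]), array([ 0.001 ,  0.0005, -0.0054]))
```

carry_out(moves="0.06 0.0015 0.0035 0.05 0 0 -0.005; 0.06 0.0015 0.0035 0.1 0 0 -0.005; 0.06 0.0015 0.0035 0.15 0 0 -0.005; 0.06 0.0015 0.0035 0.19 0 0 -0.005; 0.06 0.0015 0.0035 0.205 0 0 -0.005; 0.06 0.0015 0.0035 0.217 0 0 -0.005; 0.06 0.0015 0.0035 0.217 0 0 -0.005; 0.06 0.0015 0.0035 0.217 0 0 -0.005")

```text
clock: 5.8
tool_pos: [0.4591, 0.168, 0.2331]
orientation: [180.0, 0.0, 159.9]
force: [-0.3, -0.1, 0.6]
opening: 0.0602
```

```bash
python3 - <<'E'
from h import *
st()
s=snap('wrist','w4'); s=snap('side','s4')
cv2.imwrite('pics/s4c.png',cv2.resize(cv2.cvtColor(s['image'][120:310,240:440],cv2.COLOR_RGB2BGR),None,fx=3,fy=3))
E
```

```text
5.8 pos [459.11 168.05 233.08] ori [1.8000e+02 1.0000e-02 1.5993e+02] F [-0.34 -0.05  0.63] M [-0.01 -0.01 -0.03] op 60.24 q [  43.2   14.   -35.     0.   -41.  -153.3]
```

View pics/s4c.png

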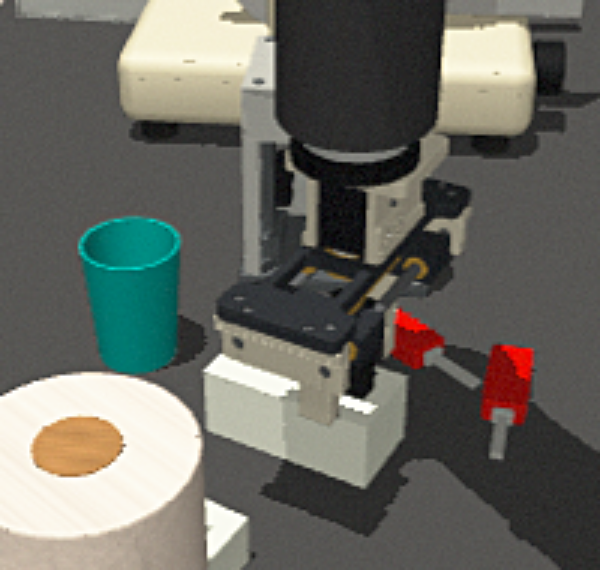

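View pics/w4.png

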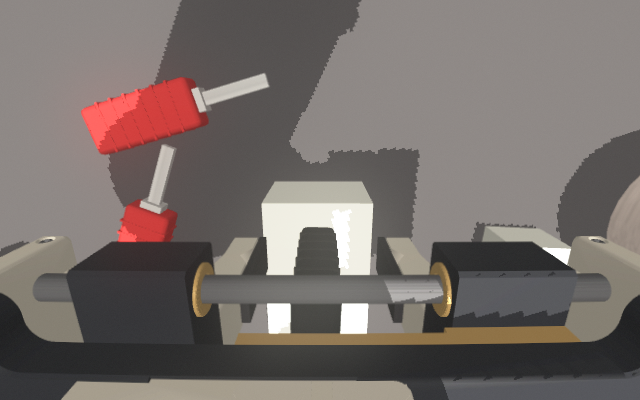

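The handle sits between the open fingers (cols 294–340, with fingers at 265 and 377) and the driver is untouched. Closing the grip now.

carry_out(moves="0.03 0 0 0 0 0 0; 0.0 0 0 0 0 0 0; 0 0 0 0 0 0 0; 0 0 0 0 0 0 0; 0 0 0 0 0 0 0; 0 0 0 0 0 0 0; 0 0 0 0 0 0 0; 0 0 0 0 0 0 0")

```text
clock: 6.7
tool_pos: [0.4588, 0.168, 0.2326]
orientation: [-180.0, -0.0, 159.9]
force: [-0.4, -1.3, 1.0]
opening: 0.0182
```

```bash
python3 - <<'E'
from h import *
st()
E
```

```text
6.7 pos [458.78 167.98 232.65] ori [-1.7998e+02 -1.0000e-02  1.5994e+02] F [-0.39 -1.27  1.04] M [-0.33  0.26 -0.02] op 18.21 q [  43.2   14.   -35.     0.   -41.  -153.3]
```

carry_out(moves="0 0 0 -0.02 0 0 0; 0 0 0 -0.05 0 0 0; 0 0 0 -0.1 0 0 0; 0 0 0 -0.15 0 0 0; 0 0 0 -0.2 0 0 0; 0 0 0 -0.22 0 0 0; 0 0 0 -0.22 0 0 0")

```text
clock: 7.4
tool_pos: [0.4592, 0.1683, 0.4563]
orientation: [179.7, 0.2, 159.9]
force: [-0.4, 0.5, -2.2]
opening: 0.0182
```

```bash
python3 - <<'E'
from h import *
o=st()
s=snap('side','s5')
print(rel([.494,-.0675,.45],-177.2))
E
```

```text
7.4 pos [459.21 168.26 456.3 ] ori [179.67   0.21 159.95] F [-0.41  0.46 -2.2 ] M [-0.04  0.    0.03] op 18.19 q [  43.2    0.7  -17.4    0.   -71.5 -153.3]
(array([-0.114 , -0.2092,  0.0033]), array([ 0.0027,  0.0017, -0.3992]))
```

View pics/s5.png

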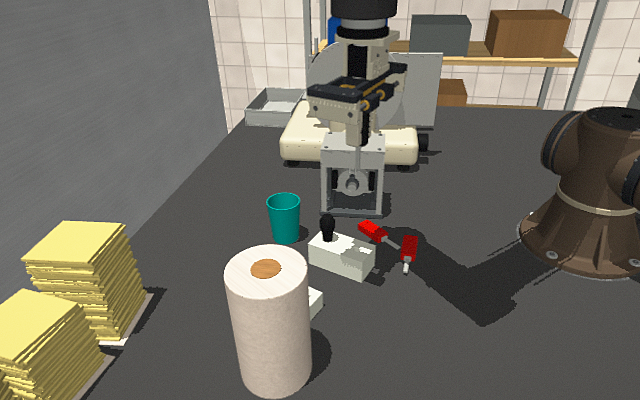

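The bar is held, the block's pocket at (355,245) is empty, and the driver and cup haven't moved. Moving above the slot.

carry_out(moves="0 -0.114 -0.209 0.003 0 0 -0.399; 0 -0.114 -0.209 0.003 0 0 -0.399; 0 -0.114 -0.209 0.003 0 0 -0.399; 0 -0.114 -0.209 0.003 0 0 -0.399; 0 -0.114 -0.209 0.003 0 0 -0.399; 0 -0.114 -0.209 0.003 0 0 -0.399; 0 -0.114 -0.209 0.003 0 0 -0.399; 0 -0.114 -0.209 0.003 0 0 -0.399; 0 -0.114 -0.209 0.003 0 0 -0.399")

```text
clock: 8.35
tool_pos: [0.4941, -0.0663, 0.4491]
orientation: [180.0, -0.0, -177.1]
force: [0.8, 0.1, -0.8]
opening: 0.018
```

```bash
python3 - <<'E'
from h import *
o=st()
for n in ['wrist','side','top']:
    s=snap(n,n[0]+'6')
    print(n,[(l,[(np.round(d['at'],1).tolist(),round(d['confidence'],2)) for d in ctrl.mark_of(s,l)]) for l in ('slot','bar_tip','bar_handle')])
    t=o['tool_pos']; print('pred tip',proj(s,t-[0,0,.2267]),'slot',proj(s,[.4945,-.0675,.175]))
E
```

```text
8.35 pos [494.14 -66.27 449.14] ori [ 1.7999e+02 -5.0000e-02 -1.7712e+02] F [ 0.83  0.13 -0.81] M [ 0.01 -0.06 -0.  ] op 18.02 q [  15.     2.1  -16.9   -0.   -71.1 -102.1]
wrist [('slot', [([200.4, 318.7], 0.8)]), ('bar_tip', [([68.6, 515.3], 0.9), ([77.1, 455.7], 0.63), ([223.2, 322.7], 0.58)]), ('bar_handle', [([126.7, 404.7], 0.96), ([61.6, 453.5], 0.96), ([285.3, 319.9], 0.84)])]
pred tip [[322.08214649 221.30346371]] slot [[320.43686289 201.55759036]]
side [('slot', [([118.0, 353.8], 0.7), ([142.6, 353.7], 0.61)]), ('bar_tip', [([272.1, 408.7], 0.89), ([248.7, 395.8], 0.84), ([119.2, 351.9], 0.46)]), ('bar_handle', [([230.8, 370.7], 0.87), ([246.7, 410.4], 0.73), ([84.8, 356.5], 0.47)])]
pred tip [[353.86040006 121.23120536]] slot [[353.30177718 141.13980996]]
top [('slot', []), ('bar_tip', []), ('bar_handle', [])]
pred tip [[435.23845656 203.46236327]] slot [[428.70625068 206.18243425]]
```

View pics/w6.png

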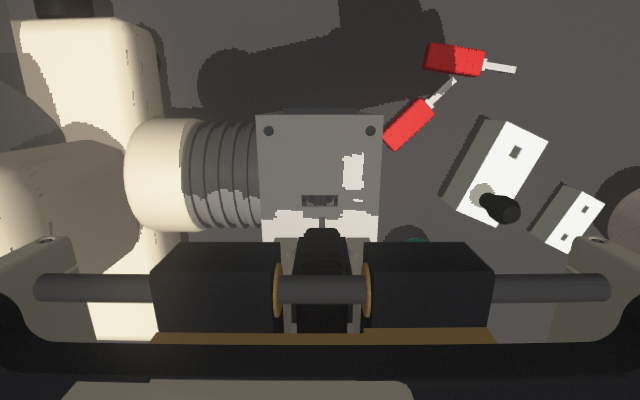

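View pics/s6.png

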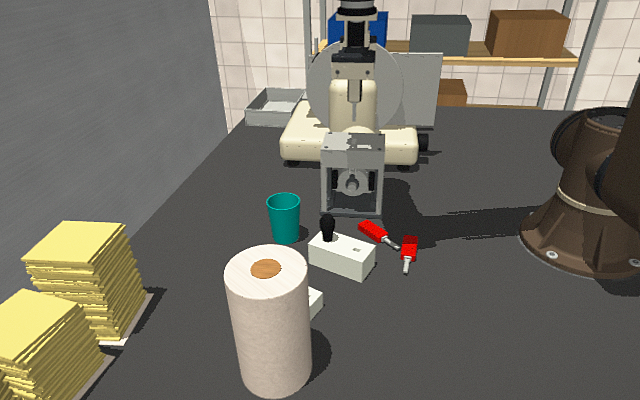

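View pics/t6.png

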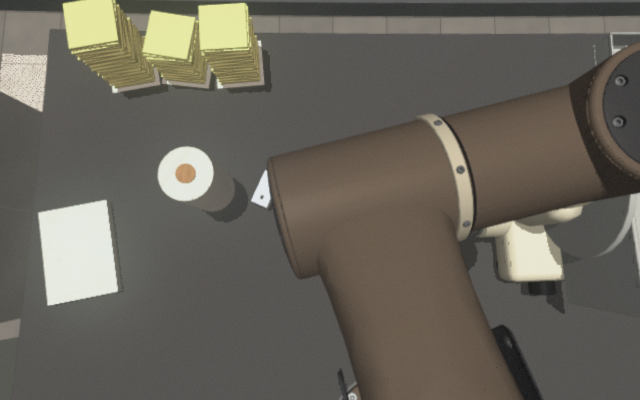

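The wrist view shows the slot at (320,201) and the blade tip just below it at (322,218). The top view is blocked by the arm. I'll lower the tip close to the hood and compare the two directly.

carry_out(moves="0 0 0 0.03 0 0 0; 0 0 0 0.036 0 0 0; 0 0 0 0.036 0 0 0; 0 0 0 0.036 0 0 0")

```text
clock: 9.35
tool_pos: [0.4945, -0.0674, 0.4145]
orientation: [-180.0, 0.0, -177.2]
force: [0.5, -0.2, -1.1]
opening: 0.0179
```

```bash
python3 - <<'E'
from h import *
o=st()
a=[]
for n,(r0,r1,c0,c1),f in [('wrist',(100,260,240,400),5),('side',(95,165,310,400),7)]:
    s=snap(n,n[0]+'7'); print(s['K'][0,0])
    cv2.imwrite('pics/'+n[0]+'7c.png',cv2.resize(cv2.cvtColor(s['image'][r0:r1,c0:c1],cv2.COLOR_RGB2BGR),None,fx=f,fy=f,interpolation=cv2.INTER_NEAREST))
    t=o['tool_pos']; print('pred tip',proj(s,t-[0,0,.2267]),'slot',proj(s,[.4945,-.0675,.175]))
    e=np.array([np.cos(np.radians(2.8)),np.sin(np.radians(2.8)),0]); g=np.array([-e[1],e[0],0]); c=np.array([.4945,-.0675,.175])
    print('slot corners',proj(s,[c+i*.005*e+j*.015*g for i,j in((-1,-1),(1,-1),(1,1),(-1,1))]).round(1).tolist())
    print('hood corners',proj(s,[c+i*.07*e+j*.05*g for i,j in((-1,-1),(1,-1),(1,1),(-1,1))]).round(1).tolist())
E
```

```text
9.35 pos [494.55 -67.44 414.48] ori [-1.7998e+02  3.0000e-02 -1.7720e+02] F [ 0.47 -0.21 -1.15] M [-0.02 -0.02 -0.  ] op 17.87 q [  14.8    3.4  -20.1    0.   -66.5 -102.1]
316.99403116570574
pred tip [[322.28231563 220.8961784 ]] slot [[322.15357526 214.64140949]]
slot corners [[301.5, 208.2], [301.8, 221.1], [342.5, 221.0], [342.8, 208.1]]
hood corners [[247.5, 116.0], [259.5, 297.4], [384.8, 297.3], [396.8, 116.0]]
428.54828995047995
pred tip [[353.39854995 135.83682116]] slot [[353.30177718 141.13980996]]
slot corners [[356.0, 138.5], [351.6, 138.4], [350.6, 143.8], [355.1, 144.0]]
hood corners [[384.9, 133.5], [325.2, 131.5], [319.5, 149.3], [384.4, 151.8]]
```

View pics/w7c.png

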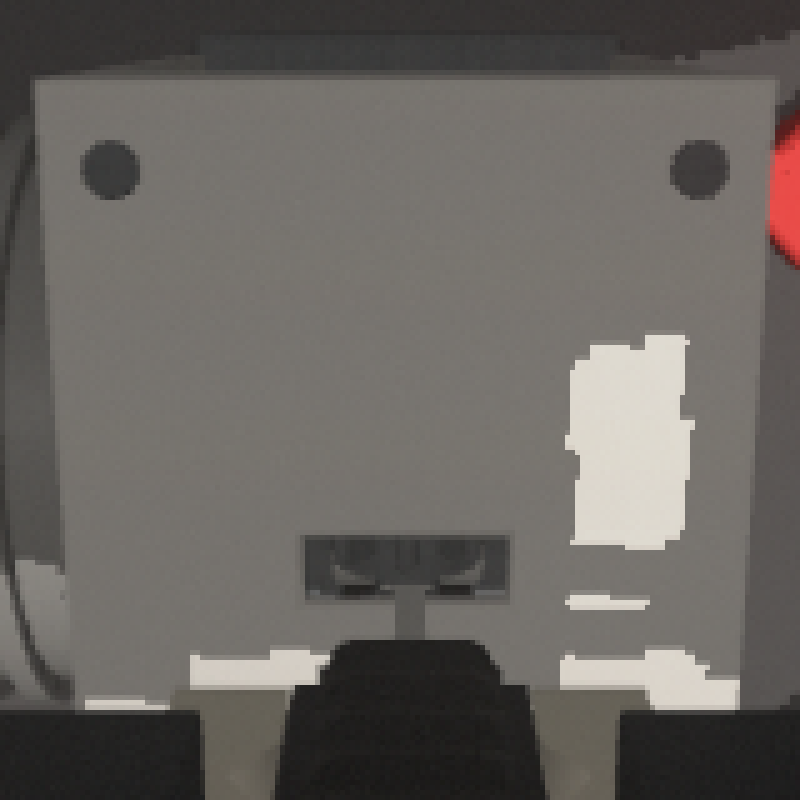

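View pics/s7c.png

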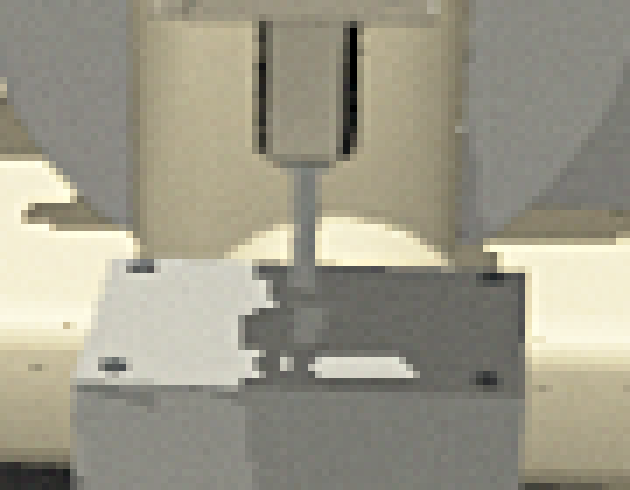

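Wrist crop: slot at cols 301–342, rows 207–220.6. The blade (4 mm edge) is centred at col 322 and its lower end sits over the slot's lower lip. I'll lower it further to remove parallax.

carry_out(moves="0 0 0 0.005 0 0 0; 0 0 0 0.009 0 0 0; 0 0 0 0.009 0 0 0; 0 0 0 0.009 0 0 0")

```text
clock: 9.85
tool_pos: [0.4942, -0.0674, 0.4046]
orientation: [-180.0, -0.0, -177.2]
force: [-0.3, -0.2, -1.6]
opening: 0.0178
```

```bash
python3 - <<'E'
from h import *
o=st()
ims={}
for n,(r0,r1,c0,c1),f in [('wrist',(195,240,285,360),10),('side',(120,165,315,395),9)]:
    A=0
    for k in range(4): s=snap(n); A=A+s['image'].astype(float)/4
    I=A.astype(np.uint8); np.save('pics/%s8.npy'%n,A)
    J=cv2.resize(cv2.cvtColor(I[r0:r1,c0:c1],cv2.COLOR_RGB2BGR),None,fx=f,fy=f,interpolation=cv2.INTER_NEAREST)
    cv2.imwrite('pics/'+n[0]+'8c.png',np.clip(J*1.6,0,255).astype(np.uint8))
    t=o['tool_pos']; print('pred tip',proj(s,t-[0,0,.2267]),'slot',proj(s,[.4945,-.0675,.175]))
    print('tip bottom corners',proj(s,[t+[i*.004,j*.002,-.2267] for i,j in((-1,-1),(1,-1),(1,1),(-1,1))]).round(1).tolist())
    e=np.array([np.cos(np.radians(2.8)),np.sin(np.radians(2.8)),0]); g=np.array([-e[1],e[0],0]); c=np.array([.4945,-.0675,.175])
    print('slot corners',proj(s,[c+i*.005*e+j*.015*g for i,j in((-1,-1),(1,-1),(1,1),(-1,1))]).round(1).tolist())
E
```

```text
9.85 pos [494.18 -67.4  404.59] ori [-1.7999e+02 -1.0000e-02 -1.7720e+02] F [-0.25 -0.2  -1.63] M [ 0.02 -0.02 -0.  ] op 17.81 q [  14.9    3.8  -21.     0.   -65.2 -102.1]
pred tip [[322.10907666 220.79851964]] slot [[321.93349001 219.76712823]]
tip bottom corners [[319.5, 215.2], [319.0, 226.0], [324.7, 226.3], [325.3, 215.5]]
slot corners [[300.4, 213.1], [300.7, 226.4], [343.1, 226.4], [343.4, 213.0]]
pred tip [[353.46590812 139.97208509]] slot [[353.30177718 141.13980996]]
tip bottom corners [[355.3, 139.7], [351.8, 139.5], [351.6, 140.2], [355.1, 140.4]]
slot corners [[356.0, 138.5], [351.6, 138.4], [350.6, 143.8], [355.1, 144.0]]
```

View pics/w8c.png

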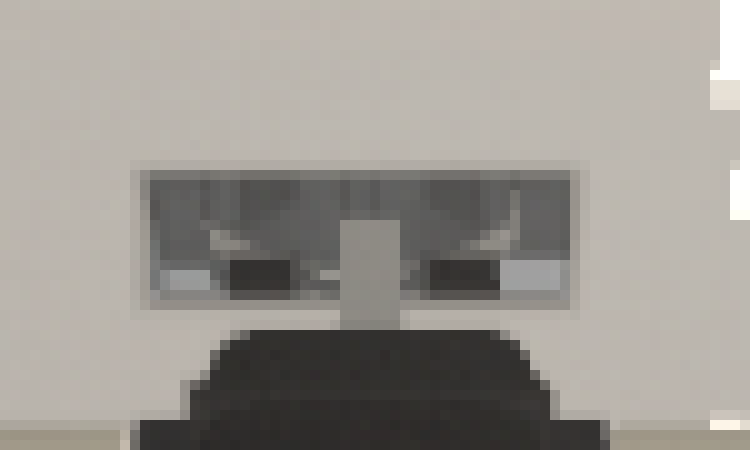

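View pics/s8c.png

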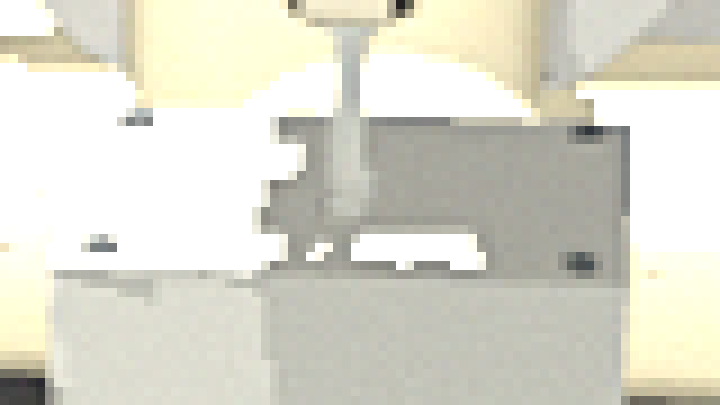

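```bash
python3 - <<'E'
from h import *
o=st(); t=o['tool_pos']
s=snap('wrist'); S=snap('side')
for dx in (0,.001,.002):
  for dz in (-.002,0,.002):
    c=t+[dx,0,-.2267+dz]
    print(dx,dz,'tip near',proj(s,c+[-.004,0,0])[0].round(2),'hb near',proj(s,c+[-.015,0,.045])[0].round(2),'hb near edges',proj(s,[c+[-.015,-.009,.045],c+[-.015,.009,.045]])[:,0].round(1),'side tip',proj(S,c)[0].round(2),'side hb',proj(S,c+[0,.009,.045])[0].round(2))
A=np.load('pics/wrist8.npy').mean(2); print(A[208:232,322].round(0)); print(A[208:232,310].round(0));print(A[219,296:348].round(0))
B=np.load('pics/side8.npy')
for r in (126,128,130,134,137,140,142): print(r,B[r,347:361].mean(1).round(0))
E
```

```text
10.25 pos [494.2  -67.36 404.71] ori [ 180.     0.  -177.2] F [ 0.82  0.33 -1.31] M [-0.01 -0.03 -0.03] op 17.95 q [  14.9    3.8  -21.    -0.   -65.2 -102.1]
0 -0.002 tip near [322.43 214.61] hb near [323.72 223.17] hb near edges [307.3 340.1] side tip [353.43 140.76] side hb [353.39 123.19]
0 0 tip near [322.44 215.58] hb near [323.75 224.49] hb near edges [307.2 340.3] side tip [353.45 139.93] side hb [353.41 122.31]
0 0.002 tip near [322.45 216.57] hb near [323.78 225.85] hb near edges [307.  340.5] side tip [353.47 139.1 ] side hb [353.43 121.43]
0.001 -0.002 tip near [322.36 215.97] hb near [323.63 224.86] hb near edges [307.3 339.9] side tip [352.99 140.73] side hb [352.93 123.17]
0.001 0 tip near [322.37 216.95] hb near [323.66 226.21] hb near edges [307.1 340.2] side tip [353.01 139.9 ] side hb [352.95 122.29]
0.001 0.002 tip near [322.38 217.95] hb near [323.69 227.58] hb near edges [307.  340.4] side tip [353.03 139.08] side hb [352.97 121.41]
0.002 -0.002 tip near [322.29 217.32] hb near [323.54 226.56] hb near edges [307.2 339.8] side tip [352.55 140.71] side hb [352.47 
[... 622 characters left out ...]
  58.  59.  60.  60.  86.  87.  87.  86.  87.
  88.  60.  58.  58.  57.  57.  55.  65.  74.  87.  87.  87.  70.  61.
  60.  60.  60.  57.  97. 112. 115. 115. 114. 114.]
126 [155. 154. 156. 160. 163. 141. 121. 116. 143. 218. 231. 225. 225. 213.]
128 [200. 223. 232. 235. 228. 164. 116. 112. 193. 232. 235. 231. 231. 230.]
130 [227. 229. 230. 236. 219. 151. 117. 110. 196. 236. 235. 232. 232. 230.]
134 [ 93.  99.  97. 100. 108. 124. 127. 129. 110.  98. 101.  99.  99. 101.]
137 [217. 148.  96.  99. 111. 126. 128. 130. 109. 100. 104. 103. 102. 104.]
140 [ 93. 100. 101. 101. 110. 121. 125. 123. 126. 108. 103. 104. 104. 103.]
142 [104. 104. 104.  96. 111. 124. 123. 121. 113. 104. 103. 102. 103. 103.]
```

carry_out(moves="0 0.001 -0.0052 0 0 0 0; 0 0.001 -0.0052 0.002 0 0 0; 0 0.001 -0.0052 0.003 0 0 0; 0 0.001 -0.0052 0.0036 0 0 0; 0 0.001 -0.0052 0.0036 0 0 0")

```text
clock: 10.85
tool_pos: [0.4934, -0.0726, 0.4009]
orientation: [-180.0, -0.0, -177.2]
force: [0.8, -0.3, -1.4]
opening: 0.018
```

```bash
python3 - <<'E'
from h import *
st()
E
```

```text
10.85 pos [493.43 -72.63 400.9 ] ori [-1.8000e+02 -2.0000e-02 -1.7721e+02] F [ 0.83 -0.28 -1.43] M [0.03 0.02 0.01] op 18.0 q [  14.2    3.9  -21.4   -0.   -64.7 -101.5]
```

carry_out(moves="0 0 0 0.0007 0 0 0; 0 0 0 0.0012 0 0 0")

```text
clock: 11.05
tool_pos: [0.4935, -0.0726, 0.3998]
orientation: [180.0, 0.0, -177.2]
force: [0.7, 0.2, -0.5]
opening: 0.0179
```

carry_out(moves="0 0 0 0.0007 0 0 0; 0 0 0 0.001 0 0 0")

```text
clock: 11.25
tool_pos: [0.4935, -0.0726, 0.3988]
orientation: [-180.0, -0.0, -177.2]
force: [-0.9, 0.7, -1.0]
opening: 0.0176
```

carry_out(moves="0 0 0 0.0007 0 0 0; 0 0 0 0.001 0 0 0")

```text
clock: 11.45
tool_pos: [0.4935, -0.0726, 0.3978]
orientation: [180.0, -0.0, -177.2]
force: [0.5, 0.5, -1.2]
opening: 0.0182
```

```bash
python3 - <<'E'
from h import *
o=st()
A=0
for k in range(3): s=snap('wrist'); A=A+s['image'].astype(float)/3
J=cv2.resize(cv2.cvtColor(A.astype(np.uint8)[195:240,285:360],cv2.COLOR_RGB2BGR),None,fx=10,fy=10,interpolation=cv2.INTER_NEAREST)
cv2.imwrite('pics/w9c.png',np.clip(J*1.6,0,255).astype(np.uint8))
E
```

```text
11.45 pos [493.45 -72.6  397.8 ] ori [ 180.    -0.  -177.2] F [ 0.54  0.52 -1.17] M [0.01 0.01 0.02] op 18.17 q [  14.2    4.1  -21.6   -0.   -64.3 -101.4]
```

View pics/w9c.png

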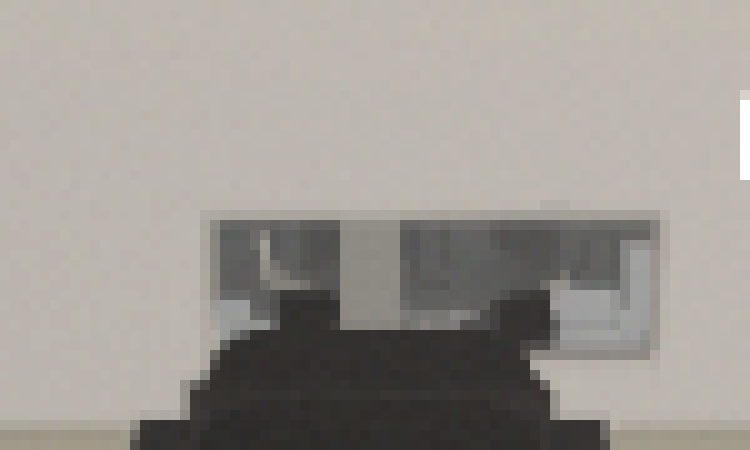

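The blade is through the slot (near face runs to the lip at row 217) at about -4.3 mm along y. Next I lower it into the gap in small steps.

carry_out(moves="0 0 -0.0003 0.002 0 0 0; 0 0 -0.0003 0.004 0 0 0; 0 0 -0.0003 0.006 0 0 0; 0 0 -0.0003 0.0075 0 0 0")

```text
clock: 12.0
tool_pos: [0.4934, -0.0729, 0.3901]
orientation: [180.0, -0.0, -177.2]
force: [-0.9, -0.2, -0.9]
opening: 0.0178
```

carry_out(moves="0 0 0 0.001 0 0 0; 0 0 0 0.0015 0 0 0")

```text
clock: 12.2
tool_pos: [0.4935, -0.0729, 0.3887]
orientation: [-180.0, -0.0, -177.2]
force: [-0.2, 0.7, -1.5]
opening: 0.0178
```

carry_out(moves="0 0 0 0.001 0 0 0; 0 0 0 0.0015 0 0 0")

```text
clock: 12.4
tool_pos: [0.4935, -0.0729, 0.3873]
orientation: [180.0, 0.0, -177.2]
force: [-0.0, -0.5, -0.6]
opening: 0.0177
```

carry_out(moves="0 0 0 0.001 0 0 0; 0 0 0 0.002 0 0 0")

```text
clock: 12.6
tool_pos: [0.4935, -0.0729, 0.3853]
orientation: [180.0, 0.0, -177.2]
force: [-0.0, -0.2, -1.6]
opening: 0.0182
```

carry_out(moves="0 0 0 0.001 0 0 0; 0 0 0 0.002 0 0 0")

```text
clock: 12.8
tool_pos: [0.4935, -0.0729, 0.3833]
orientation: [180.0, -0.0, -177.2]
force: [0.2, -0.4, -1.3]
opening: 0.018
```

carry_out(moves="0 0 0.001 0 0 0 0; 0 0 0.0015 0 0 0 0")

```text
clock: 13.0
tool_pos: [0.4934, -0.0715, 0.3833]
orientation: [-180.0, -0.0, -177.2]
force: [0.3, -1.0, -1.5]
opening: 0.0176
```

carry_out(moves="0 0 0.0005 0 0 0 0; 0 0 0.001 0 0 0 0")

```text
clock: 13.2
tool_pos: [0.4933, -0.0707, 0.3833]
orientation: [-180.0, -0.0, -177.2]
force: [0.6, -3.8, -1.3]
opening: 0.0181
```

carry_out(moves="0 0 0.0005 0 0 0 0; 0 0 0.001 0 0 0 0")

```text
clock: 13.4
tool_pos: [0.4933, -0.0695, 0.3834]
orientation: [-180.0, -0.0, -177.2]
force: [-0.6, -4.0, -2.0]
opening: 0.0178
```

carry_out(moves="0 0 0.0005 0 0 0 0; 0 0 0.001 0 0 0 0")

```text
clock: 13.6
tool_pos: [0.4932, -0.0683, 0.3833]
orientation: [180.0, -0.0, -177.2]
force: [0.5, -1.9, -0.6]
opening: 0.0175
```

carry_out(moves="0 0 0.0005 0 0 0 0; 0 0 0.001 0 0 0 0")

```text
clock: 13.8
tool_pos: [0.4932, -0.0672, 0.3834]
orientation: [180.0, 0.0, -177.2]
force: [-0.2, -0.7, -1.8]
opening: 0.0179
```

carry_out(moves="0 0 0.0005 0 0 0 0; 0 0 0.001 0 0 0 0")

```text
clock: 14.0
tool_pos: [0.4932, -0.0662, 0.3835]
orientation: [180.0, 0.0, -177.2]
force: [-0.1, 0.4, -0.1]
opening: 0.0181
```

carry_out(moves="0 0 0.0005 0 0 0 0; 0 0 0.001 0 0 0 0")

```text
clock: 14.2
tool_pos: [0.4932, -0.0651, 0.3834]
orientation: [180.0, 0.0, -177.2]
force: [1.2, 0.9, -0.1]
opening: 0.018
```

carry_out(moves="0 0 0.0005 0 0 0 0; 0 0 0.001 0 0 0 0")

```text
clock: 14.4
tool_pos: [0.4931, -0.0645, 0.3834]
orientation: [-180.0, -0.0, -177.2]
force: [-0.6, 0.6, -0.9]
opening: 0.0178
```

carry_out(moves="0 0 0.001 0 0 0 0; 0 0 0.0015 0 0 0 0; 0 0 0.0015 0 0 0 0")

```text
clock: 14.7
tool_pos: [0.493, -0.063, 0.3833]
orientation: [-180.0, -0.0, -177.2]
force: [-0.2, -0.3, -2.1]
opening: 0.0178
```

carry_out(moves="0 0 0 -0.003 0 0 0; 0 0 0 -0.006 0 0 0; 0 0 0 -0.009 0 0 0; 0 0 -0.003 -0.009 0 0 0; 0 0 -0.006 -0.009 0 0 0; 0 0 -0.009 -0.009 0 0 0; 0 0 -0.01 -0.009 0 0 0; 0 0 -0.01 -0.006 0 0 0; 0 0 -0.01 -0.004 0 0 0")

```text
clock: 15.6
tool_pos: [0.4934, -0.073, 0.387]
orientation: [180.0, -0.0, -177.2]
force: [0.1, -0.2, -1.8]
opening: 0.0178
```

carry_out(moves="0 0 0 0.001 0 0 0; 0 0 0 0.002 0 0 0")

```text
clock: 15.8
tool_pos: [0.4935, -0.0728, 0.3852]
orientation: [-180.0, -0.0, -177.2]
force: [-0.8, -0.3, -2.0]
opening: 0.018
```

carry_out(moves="0 0 0 0.001 0 0 0; 0 0 0 0.002 0 0 0")

```text
clock: 16.0
tool_pos: [0.4935, -0.0729, 0.3833]
orientation: [180.0, 0.0, -177.2]
force: [-1.1, -0.1, -1.2]
opening: 0.0177
```

carry_out(moves="0 0 0.0005 0 0 0 0; 0 0 0.001 0 0 0 0")

```text
clock: 16.2
tool_pos: [0.4934, -0.0719, 0.3834]
orientation: [-180.0, 0.0, -177.2]
force: [-0.4, -0.3, -1.3]
opening: 0.0179
```

carry_out(moves="0 0 0.0005 0 0 0 0; 0 0 0.0008 0 0 0 0")

```text
clock: 16.4
tool_pos: [0.4934, -0.0713, 0.3834]
orientation: [-180.0, -0.0, -177.2]
force: [0.6, -2.1, -2.4]
opening: 0.018
```

carry_out(moves="0 0 0.0003 0 0 0 0; 0 0 0.0005 0 0 0 0")

```text
clock: 16.6
tool_pos: [0.4934, -0.0709, 0.3834]
orientation: [-180.0, -0.0, -177.2]
force: [0.4, -3.8, -1.2]
opening: 0.0178
```

carry_out(moves="0 0 0.0003 0 0 0 0; 0 0 0.0005 0 0 0 0")

```text
clock: 16.8
tool_pos: [0.4933, -0.0702, 0.3835]
orientation: [-180.0, 0.0, -177.2]
force: [0.1, -3.3, -0.2]
opening: 0.0179
```

carry_out(moves="0 0 0.0003 0 0 0 0; 0 0 0.0006 0 0 0 0")

```text
clock: 17.0
tool_pos: [0.4933, -0.0695, 0.3834]
orientation: [180.0, 0.0, -177.2]
force: [0.1, -3.1, 0.1]
opening: 0.0179
```

carry_out(moves="0 0 0.0005 0 0 0 0; 0 0 0.001 0 0 0 0")

```text
clock: 17.2
tool_pos: [0.4932, -0.0684, 0.3834]
orientation: [180.0, 0.0, -177.2]
force: [-0.7, -1.6, -0.3]
opening: 0.0176
```

carry_out(moves="0 0 0.001 0 0 0 0; 0 0 0.002 0 0 0 0; 0 0 0.003 0 0 0 0; 0 0 0.004 0 0 0 0; 0 0 0.0048 0 0 0 0; 0 0 0.0054 0 0 0 0; 0 0 0.0054 0 0 0 0")

```text
clock: 17.9
tool_pos: [0.493, -0.0631, 0.3833]
orientation: [-180.0, -0.0, -177.2]
force: [0.2, 0.7, -1.3]
opening: 0.0175
```

carry_out(moves="0 0 0 -0.003 0 0 0; 0 0 0 -0.006 0 0 0; 0 0 0 -0.009 0 0 0; 0 0 -0.003 -0.009 0 0 0; 0 0 -0.006 -0.009 0 0 0; 0 0 -0.009 -0.009 0 0 0; 0 0 -0.01 -0.009 0 0 0; 0 0 -0.01 -0.006 0 0 0; 0 0 -0.01 -0.004 0 0 0")

```text
clock: 18.8
tool_pos: [0.4934, -0.0732, 0.387]
orientation: [180.0, -0.0, -177.2]
force: [0.3, 0.3, -1.1]
opening: 0.0179
```

carry_out(moves="0 0 0 0.001 0 0 0; 0 0 0 0.002 0 0 0")

```text
clock: 19.0
tool_pos: [0.4935, -0.0731, 0.3852]
orientation: [-180.0, -0.0, -177.2]
force: [0.1, -0.6, -1.5]
opening: 0.0179
```

carry_out(moves="0 0 0 0.001 0 0 0; 0 0 0 0.002 0 0 0")

```text
clock: 19.2
tool_pos: [0.4935, -0.0731, 0.3833]
orientation: [-180.0, 0.0, -177.2]
force: [-0.8, -0.1, -1.3]
opening: 0.0178
```

carry_out(moves="0 0 0.0005 0 0 0 0; 0 0 0.001 0 0 0 0")

```text
clock: 19.4
tool_pos: [0.4934, -0.0721, 0.3834]
orientation: [-180.0, 0.0, -177.2]
force: [-0.5, -0.0, -1.2]
opening: 0.0176
```

carry_out(moves="0 0 0.0003 0 0 0 0; 0 0 0.0006 0 0 0 0")

```text
clock: 19.6
tool_pos: [0.4934, -0.0715, 0.3835]
orientation: [-180.0, 0.0, -177.2]
force: [-0.5, -1.5, -1.3]
opening: 0.0176
```

carry_out(moves="0 0 0.0003 0 0 0 0; 0 0 0.0003 0 0 0 0")

```text
clock: 19.8
tool_pos: [0.4934, -0.0714, 0.3834]
orientation: [-180.0, 0.0, -177.2]
force: [0.5, -2.0, -2.0]
opening: 0.0179
```

carry_out(moves="0 0 0.0003 0 0 0 0; 0 0 0.0003 0 0 0 0")

```text
clock: 20.0
tool_pos: [0.4934, -0.0711, 0.3835]
orientation: [-180.0, -0.0, -177.2]
force: [0.8, -4.1, -1.1]
opening: 0.0179
```

carry_out(moves="0 0 0.0003 0 0 0 0; 0 0 0.0003 0 0 0 0")

```text
clock: 20.2
tool_pos: [0.4934, -0.0708, 0.3835]
orientation: [-180.0, 0.0, -177.2]
force: [0.0, -4.0, -1.1]
opening: 0.0182
```

carry_out(moves="0 0 0.0003 0 0 0 0; 0 0 0.0003 0 0 0 0")

```text
clock: 20.4
tool_pos: [0.4934, -0.0703, 0.3834]
orientation: [-180.0, 0.0, -177.2]
force: [-0.8, -3.3, -0.1]
opening: 0.0175
```

carry_out(moves="0 0 0.0003 0 0 0 0; 0 0 0.0003 0 0 0 0")

```text
clock: 20.6
tool_pos: [0.4933, -0.07, 0.3834]
orientation: [180.0, 0.0, -177.2]
force: [1.0, -3.8, 1.0]
opening: 0.0179
```

carry_out(moves="0 0 0.0004 0 0 0 0; 0 0 0.0006 0 0 0 0")

```text
clock: 20.8
tool_pos: [0.4933, -0.0693, 0.3834]
orientation: [180.0, 0.0, -177.2]
force: [0.7, -3.0, 0.8]
opening: 0.0178
```

carry_out(moves="0 0 0.0004 0 0 0 0; 0 0 0.0008 0 0 0 0")

```text
clock: 21.0
tool_pos: [0.4933, -0.0685, 0.3833]
orientation: [180.0, 0.0, -177.2]
force: [0.3, -1.2, 0.8]
opening: 0.0174
```

carry_out(moves="0 0 0.0005 0 0 0 0; 0 0 0.001 0 0 0 0")

```text
clock: 21.2
tool_pos: [0.4932, -0.0674, 0.3832]
orientation: [180.0, 0.0, -177.2]
force: [0.3, -1.1, -0.9]
opening: 0.0179
```

carry_out(moves="0 0 0.001 0 0 0 0; 0 0 0.002 0 0 0 0; 0 0 0.003 0 0 0 0; 0 0 0.004 0 0 0 0; 0 0 0.0045 0 0 0 0; 0 0 0.0045 0 0 0 0")

```text
clock: 21.8
tool_pos: [0.493, -0.0631, 0.3834]
orientation: [180.0, 0.0, -177.2]
force: [0.3, 0.2, -0.5]
opening: 0.0176
```

Third click done. Ratcheting back for the next.

carry_out(moves="0 0 0 -0.003 0 0 0; 0 0 0 -0.006 0 0 0; 0 0 0 -0.009 0 0 0; 0 0 -0.003 -0.009 0 0 0; 0 0 -0.006 -0.009 0 0 0; 0 0 -0.009 -0.009 0 0 0; 0 0 -0.01 -0.009 0 0 0; 0 0 -0.01 -0.006 0 0 0; 0 0 -0.01 -0.004 0 0 0")

```text
clock: 22.7
tool_pos: [0.4934, -0.0732, 0.387]
orientation: [180.0, -0.0, -177.2]
force: [-1.4, -0.2, -0.9]
opening: 0.0182
```

carry_out(moves="0 0 0 0.001 0 0 0; 0 0 0 0.002 0 0 0")

```text
clock: 22.9
tool_pos: [0.4935, -0.0731, 0.3852]
orientation: [-180.0, -0.0, -177.2]
force: [-0.2, -0.3, -1.4]
opening: 0.0176
```

carry_out(moves="0 0 0 0.001 0 0 0; 0 0 0 0.002 0 0 0")

```text
clock: 23.1
tool_pos: [0.4935, -0.0731, 0.3833]
orientation: [180.0, 0.0, -177.2]
force: [-0.1, 0.4, -0.4]
opening: 0.018
```

carry_out(moves="0 0 0.0005 0 0 0 0; 0 0 0.001 0 0 0 0")

```text
clock: 23.3
tool_pos: [0.4934, -0.0721, 0.3834]
orientation: [-180.0, 0.0, -177.2]
force: [0.7, -0.2, -2.1]
opening: 0.0181
```

carry_out(moves="0 0 0.0003 0 0 0 0; 0 0 0.0006 0 0 0 0")

```text
clock: 23.5
tool_pos: [0.4934, -0.0715, 0.3835]
orientation: [-180.0, 0.0, -177.2]
force: [-0.1, -1.6, -0.9]
opening: 0.0178
```

carry_out(moves="0 0 0.0003 0 0 0 0; 0 0 0.0003 0 0 0 0")

```text
clock: 23.7
tool_pos: [0.4934, -0.0714, 0.3834]
orientation: [-180.0, -0.0, -177.2]
force: [-0.2, -1.3, -1.5]
opening: 0.0181
```

carry_out(moves="0 0 0.0003 0 0 0 0; 0 0 0.0003 0 0 0 0")

```text
clock: 23.9
tool_pos: [0.4934, -0.0711, 0.3834]
orientation: [-180.0, -0.0, -177.2]
force: [0.7, -3.1, -1.5]
opening: 0.0178
```

carry_out(moves="0 0 0.0003 0 0 0 0; 0 0 0.0003 0 0 0 0")

```text
clock: 24.1
tool_pos: [0.4934, -0.0708, 0.3835]
orientation: [-180.0, 0.0, -177.2]
force: [-0.0, -3.4, -0.7]
opening: 0.0178
```

carry_out(moves="0 0 0.0003 0 0 0 0; 0 0 0.0003 0 0 0 0")

```text
clock: 24.3
tool_pos: [0.4933, -0.0703, 0.3834]
orientation: [-180.0, 0.0, -177.2]
force: [0.6, -3.7, -0.2]
opening: 0.0177
```

carry_out(moves="0 0 0.0003 0 0 0 0; 0 0 0.0003 0 0 0 0")

```text
clock: 24.5
tool_pos: [0.4934, -0.0699, 0.3834]
orientation: [180.0, 0.0, -177.2]
force: [1.5, -2.5, 0.8]
opening: 0.0179
```

carry_out(moves="0 0 0.0004 0 0 0 0; 0 0 0.0006 0 0 0 0")

```text
clock: 24.7
tool_pos: [0.4933, -0.0693, 0.3834]
orientation: [180.0, 0.0, -177.2]
force: [0.2, -2.4, 0.3]
opening: 0.0179
```

carry_out(moves="0 0 0.0004 0 0 0 0; 0 0 0.0008 0 0 0 0")

```text
clock: 24.9
tool_pos: [0.4933, -0.0685, 0.3833]
orientation: [180.0, 0.0, -177.2]
force: [-0.1, -1.9, -0.5]
opening: 0.018
```

carry_out(moves="0 0 0.0005 0 0 0 0; 0 0 0.001 0 0 0 0")

```text
clock: 25.1
tool_pos: [0.4932, -0.0674, 0.3832]
orientation: [180.0, 0.0, -177.2]
force: [0.0, -0.7, -0.9]
opening: 0.0182
```

carry_out(moves="0 0 0.001 0 0 0 0; 0 0 0.002 0 0 0 0; 0 0 0.003 0 0 0 0; 0 0 0.004 0 0 0 0; 0 0 0.0045 0 0 0 0; 0 0 0.0045 0 0 0 0")

```text
clock: 25.7
tool_pos: [0.493, -0.0631, 0.3833]
orientation: [180.0, -0.0, -177.2]
force: [1.1, -0.5, -1.4]
opening: 0.018
```

Fourth click done. Next press should stall, so I'll feel it carefully.

carry_out(moves="0 0 0 -0.003 0 0 0; 0 0 0 -0.006 0 0 0; 0 0 0 -0.009 0 0 0; 0 0 -0.003 -0.009 0 0 0; 0 0 -0.006 -0.009 0 0 0; 0 0 -0.009 -0.009 0 0 0; 0 0 -0.01 -0.009 0 0 0; 0 0 -0.01 -0.006 0 0 0; 0 0 -0.01 -0.004 0 0 0")

```text
clock: 26.6
tool_pos: [0.4934, -0.0732, 0.387]
orientation: [180.0, -0.0, -177.2]
force: [-0.2, 0.6, -1.2]
opening: 0.018
```

carry_out(moves="0 0 0 0.001 0 0 0; 0 0 0 0.002 0 0 0")

```text
clock: 26.8
tool_pos: [0.4935, -0.073, 0.3851]
orientation: [-180.0, -0.0, -177.2]
force: [0.6, -0.4, -1.5]
opening: 0.0179
```

carry_out(moves="0 0 0 0.001 0 0 0; 0 0 0 0.002 0 0 0")

```text
clock: 27.0
tool_pos: [0.4935, -0.0731, 0.3833]
orientation: [-180.0, 0.0, -177.2]
force: [0.1, 0.5, -1.0]
opening: 0.0181
```

carry_out(moves="0 0 0.0005 0 0 0 0; 0 0 0.001 0 0 0 0")

```text
clock: 27.2
tool_pos: [0.4934, -0.0721, 0.3834]
orientation: [-180.0, -0.0, -177.2]
force: [-0.1, -0.1, -1.7]
opening: 0.0182
```

carry_out(moves="0 0 0.0003 0 0 0 0; 0 0 0.0006 0 0 0 0")

```text
clock: 27.4
tool_pos: [0.4934, -0.0716, 0.3835]
orientation: [-180.0, 0.0, -177.2]
force: [0.6, -1.7, -1.3]
opening: 0.0177
```

carry_out(moves="0 0 0.0002 0 0 0 0; 0 0 0.0002 0 0 0 0")

```text
clock: 27.6
tool_pos: [0.4934, -0.0714, 0.3834]
orientation: [-180.0, 0.0, -177.2]
force: [-0.5, -1.6, -0.9]
opening: 0.018
```

carry_out(moves="0 0 0.0002 0 0 0 0; 0 0 0.0002 0 0 0 0")

```text
clock: 27.8
tool_pos: [0.4934, -0.0713, 0.3835]
orientation: [-180.0, 0.0, -177.2]
force: [0.8, -2.6, -0.6]
opening: 0.0182
```

carry_out(moves="0 0 0.0002 0 0 0 0; 0 0 0.0002 0 0 0 0")

```text
clock: 28.0
tool_pos: [0.4934, -0.0711, 0.3835]
orientation: [-180.0, 0.0, -177.2]
force: [-0.1, -3.6, -0.8]
opening: 0.0178
```

carry_out(moves="0 0 0.0002 0 0 0 0; 0 0 0.0002 0 0 0 0")

```text
clock: 28.2
tool_pos: [0.4934, -0.071, 0.3835]
orientation: [-180.0, 0.0, -177.2]
force: [0.4, -5.1, -0.5]
opening: 0.0181
```

carry_out(moves="0 0 0.0002 0 0 0 0; 0 0 0.0002 0 0 0 0")

```text
clock: 28.4
tool_pos: [0.4934, -0.0709, 0.3835]
orientation: [-179.9, -0.0, -177.2]
force: [0.4, -5.9, -0.6]
opening: 0.0179
```

carry_out(moves="0 0 0.0002 0 0 0 0; 0 0 0.0002 0 0 0 0")

```text
clock: 28.6
tool_pos: [0.4934, -0.0708, 0.3835]
orientation: [-179.9, -0.0, -177.2]
force: [0.5, -6.4, -2.0]
opening: 0.0178
```

carry_out(moves="0 0 0.0002 0 0 0 0; 0 0 0.0003 0 0 0 0")

```text
clock: 28.8
tool_pos: [0.4934, -0.0706, 0.3835]
orientation: [-179.9, -0.0, -177.2]
force: [1.7, -8.3, -1.0]
opening: 0.0181
```

carry_out(moves="0 0 0.0002 0 0 0 0; 0 0 0.0003 0 0 0 0")

```text
clock: 29.0
tool_pos: [0.4934, -0.0705, 0.3835]
orientation: [-179.9, -0.0, -177.2]
force: [1.6, -9.4, -1.8]
opening: 0.0179
```

carry_out(moves="0 0 0.0002 0 0 0 0; 0 0 0.0002 0 0 0 0")

```text
clock: 29.2
tool_pos: [0.4934, -0.0704, 0.3835]
orientation: [-179.9, -0.0, -177.2]
force: [2.0, -9.9, -2.6]
opening: 0.0177
```

The wheel stalls at 9.9 N, so the shoes grip. I'll hold briefly, release, lift and move to the +y gap.

carry_out(moves="0 0 0 0 0 0 0; 0 0 0 0 0 0 0")

```text
clock: 29.4
tool_pos: [0.4934, -0.0704, 0.3835]
orientation: [-179.9, -0.0, -177.2]
force: [2.5, -9.9, -2.4]
opening: 0.0185
```

carry_out(moves="0 0 -0.001 0 0 0 0; 0 0 -0.002 0 0 0 0; 0 0 -0.0032 0 0 0 0; 0 0 -0.0032 0 0 0 0")

```text
clock: 29.8
tool_pos: [0.4934, -0.0725, 0.3832]
orientation: [180.0, -0.0, -177.2]
force: [-0.9, -0.2, -1.4]
opening: 0.0178
```

carry_out(moves="0 0 0 -0.003 0 0 0; 0 0 0 -0.006 0 0 0; 0 0 0 -0.009 0 0 0; 0 0 0.003 -0.009 0 0 0; 0 0 0.006 -0.009 0 0 0; 0 0 0.009 -0.009 0 0 0; 0 0 0.01 -0.009 0 0 0; 0 0 0.01 -0.006 0 0 0; 0 0 0.01 -0.004 0 0 0")

```text
clock: 30.7
tool_pos: [0.4929, -0.0627, 0.387]
orientation: [180.0, -0.0, -177.2]
force: [0.2, 0.2, -0.5]
opening: 0.0177
```

carry_out(moves="0 0 0 0.001 0 0 0; 0 0 0 0.002 0 0 0")

```text
clock: 30.9
tool_pos: [0.493, -0.0628, 0.3851]
orientation: [-180.0, -0.0, -177.2]
force: [-1.2, -0.0, -1.6]
opening: 0.0175
```

carry_out(moves="0 0 0 0.001 0 0 0; 0 0 0 0.002 0 0 0")

```text
clock: 31.1
tool_pos: [0.493, -0.0628, 0.3833]
orientation: [-180.0, -0.0, -177.2]
force: [-1.0, 0.2, -1.6]
opening: 0.018
```

carry_out(moves="0 0 -0.0005 0 0 0 0; 0 0 -0.001 0 0 0 0")

```text
clock: 31.3
tool_pos: [0.493, -0.0638, 0.3834]
orientation: [-180.0, -0.0, -177.2]
force: [-0.6, 0.6, -0.9]
opening: 0.0181
```

carry_out(moves="0 0 -0.0005 0 0 0 0; 0 0 -0.0008 0 0 0 0")

```text
clock: 31.5
tool_pos: [0.4931, -0.0646, 0.3834]
orientation: [180.0, 0.0, -177.2]
force: [0.6, 0.4, -1.2]
opening: 0.0178
```

carry_out(moves="0 0 -0.0005 0 0 0 0; 0 0 -0.001 0 0 0 0")

```text
clock: 31.7
tool_pos: [0.4931, -0.0653, 0.3834]
orientation: [180.0, 0.0, -177.2]
force: [-0.7, 3.7, 0.5]
opening: 0.0178
```

carry_out(moves="0 0 -0.0005 0 0 0 0; 0 0 -0.001 0 0 0 0")

```text
clock: 31.9
tool_pos: [0.4932, -0.0663, 0.3834]
orientation: [180.0, 0.0, -177.2]
force: [-0.9, 3.1, 0.3]
opening: 0.0181
```

carry_out(moves="0 0 -0.0005 0 0 0 0; 0 0 -0.001 0 0 0 0")

```text
clock: 32.1
tool_pos: [0.4933, -0.0676, 0.3834]
orientation: [-180.0, 0.0, -177.2]
force: [0.2, 1.8, -0.3]
opening: 0.0179
```

carry_out(moves="0 0 -0.0005 0 0 0 0; 0 0 -0.001 0 0 0 0")

```text
clock: 32.3
tool_pos: [0.4933, -0.0687, 0.3833]
orientation: [-180.0, -0.0, -177.2]
force: [0.7, 1.2, -1.0]
opening: 0.0179
```

carry_out(moves="0 0 -0.0005 0 0 0 0; 0 0 -0.001 0 0 0 0")

```text
clock: 32.5
tool_pos: [0.4933, -0.0698, 0.3833]
orientation: [-180.0, -0.0, -177.2]
force: [0.6, -0.2, -0.6]
opening: 0.0179
```

carry_out(moves="0 0 -0.0005 0 0 0 0; 0 0 -0.001 0 0 0 0")

```text
clock: 32.7
tool_pos: [0.4933, -0.0709, 0.3833]
orientation: [-179.9, -0.0, -177.2]
force: [0.5, -3.1, -1.9]
opening: 0.0183
```

carry_out(moves="0 0 -0.0005 0 0 0 0; 0 0 -0.001 0 0 0 0")

```text
clock: 32.9
tool_pos: [0.4933, -0.0716, 0.3833]
orientation: [180.0, -0.0, -177.2]
force: [-0.1, -0.7, -1.6]
opening: 0.0178
```

carry_out(moves="0 0 -0.0008 0 0 0 0; 0 0 -0.0014 0 0 0 0; 0 0 -0.0014 0 0 0 0")

```text
clock: 33.2
tool_pos: [0.4935, -0.0729, 0.3834]
orientation: [180.0, 0.0, -177.2]
force: [0.3, -0.4, -0.5]
opening: 0.0181
```

carry_out(moves="0 0 0 -0.005 0 0 0; 0 0 0 -0.012 0 0 0; 0 0 0 -0.025 0 0 0; 0 0 0 -0.06 0 0 0; 0 0 0 -0.075 0 0 0; 0 0 0 -0.075 0 0 0")

```text
clock: 33.8
tool_pos: [0.494, -0.0729, 0.4616]
orientation: [180.0, 0.3, -177.2]
force: [-0.1, 0.4, -1.1]
opening: 0.0176
```

```bash
python3 - <<'E'
from h import *
o=st()
s=snap('wrist','w10')
S=snap('side'); cv2.imwrite('pics/s10c.png',cv2.resize(cv2.cvtColor(S['image'][80:280,280:420],cv2.COLOR_RGB2BGR),None,fx=4,fy=4,interpolation=cv2.INTER_NEAREST)[:600*1])
print(rel([.4589,.1681,.46],159.94))
E
```

```text
33.8 pos [493.96 -72.93 461.63] ori [ 179.99    0.31 -177.19] F [-0.15  0.39 -1.05] M [-0.01 -0.02  0.03] op 17.59 q [ 1.420e+01  1.700e+00 -1.570e+01  1.000e-01 -7.230e+01 -1.014e+02]
(array([ 0.0226,  0.2423, -0.0013]), array([0.0007, 0.0006, 0.3988]))
```

View pics/s10c.png

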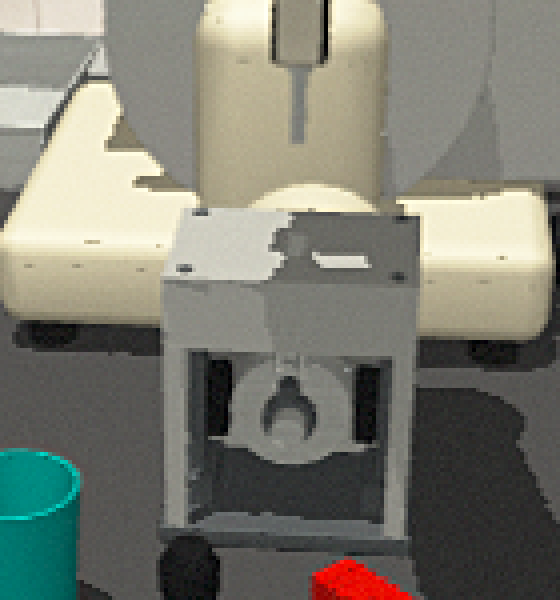

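View pics/w10.png

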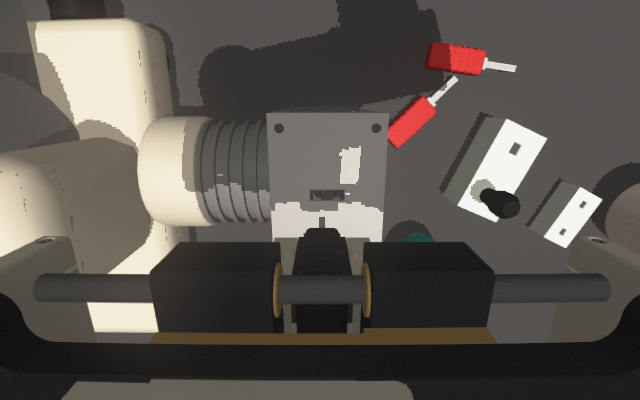

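The bar is clear of the hood and hangs vertical, and the free pocket shows at (515,149). Moving back over it.

carry_out(moves="0 0.0226 0.2423 -0.001 0 0 0.3988; 0 0.0226 0.2423 -0.001 0 0 0.3988; 0 0.0226 0.2423 -0.001 0 0 0.3988; 0 0.0226 0.2423 -0.001 0 0 0.3988; 0 0.0226 0.2423 -0.001 0 0 0.3988; 0 0.0226 0.2423 -0.001 0 0 0.3988; 0 0.0226 0.2423 -0.001 0 0 0.3988; 0 0.0226 0.2423 -0.001 0 0 0.3988; 0 0.0226 0.2423 -0.001 0 0 0.3988")

```text
clock: 34.8
tool_pos: [0.4591, 0.1671, 0.4589]
orientation: [-179.9, -0.0, 159.9]
force: [1.0, -1.7, -0.6]
opening: 0.0177
```

```bash
python3 - <<'E'
from h import *
o=st()
print(rel([.4589,.1681,.288],159.94))
E
```

```text
34.8 pos [459.11 167.1  458.91] ori [-1.7995e+02 -3.0000e-02  1.5990e+02] F [ 0.95 -1.71 -0.63] M [-0.08 -0.06 -0.02] op 17.74 q [  43.1    0.8  -17.    -0.   -72.3 -153.2]
(array([0.0005, 0.001 , 0.1709]), array([-0.0009, -0.0005, -0.0008]))
```

carry_out(moves="0 0 0 0.05 0 0 0; 0 0 0 0.1 0 0 0; 0 0 0 0.15 0 0 0; 0 0 0 0.168 0 0 0; 0 0 0 0.168 0 0 0; 0 0 0 0.168 0 0 0")

```text
clock: 35.4
tool_pos: [0.4597, 0.1675, 0.2921]
orientation: [-180.0, 0.0, 159.9]
force: [0.3, -0.0, -0.5]
opening: 0.0176
```

```bash
python3 - <<'E'
from h import *
o=st()
s=snap('wrist'); cv2.imwrite('pics/w11c.png',cv2.resize(cv2.cvtColor(s['image'][140:260,260:390],cv2.COLOR_RGB2BGR),None,fx=5,fy=5,interpolation=cv2.INTER_NEAREST))
S=snap('side'); cv2.imwrite('pics/s11c.png',cv2.resize(cv2.cvtColor(S['image'][190:290,290:400],cv2.COLOR_RGB2BGR),None,fx=5,fy=5,interpolation=cv2.INTER_NEAREST))
print(rel([.4589,.1681,.2335],159.94))
E
```

```text
35.4 pos [459.74 167.45 292.07] ori [-1.7999e+02  3.0000e-02  1.5989e+02] F [ 0.28 -0.04 -0.46] M [ 0.02 -0.04 -0.02] op 17.6 q [  43.1    9.3  -31.1    0.   -49.6 -153.2]
(array([ 0.001 , -0.0004,  0.0596]), array([ 0.0025,  0.0017, -0.0004]))
```

View pics/w11c.png

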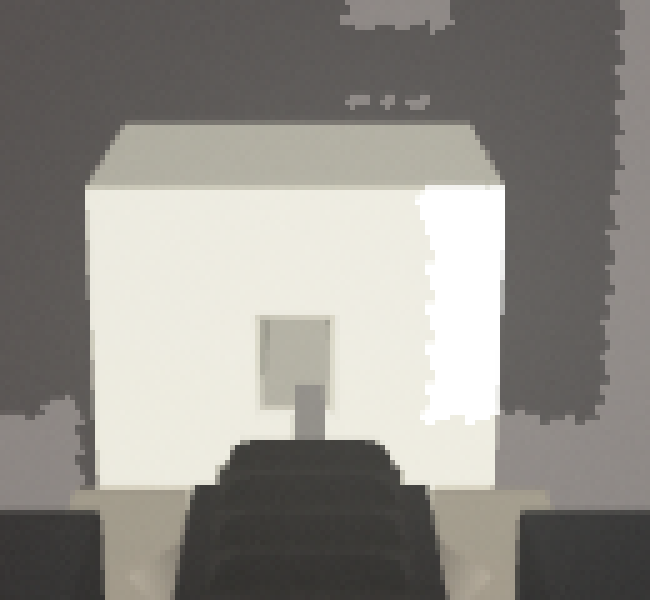

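View pics/s11c.png

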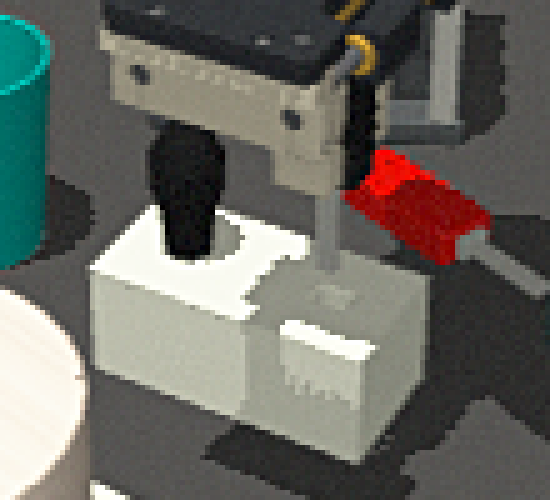

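The blade sits about 2 mm right of the pocket's centre (col 310 against 296) and about 2 mm toward the camera's bottom. Correcting, then lowering close.

carry_out(moves="0 0.0016 -0.0018 0.004 0 0 0; 0 0.0016 -0.0018 0.01 0 0 0; 0 0.0016 -0.0018 0.01 0 0 0; 0 0.0016 -0.0018 0.01 0 0 0")

```text
clock: 35.9
tool_pos: [0.4569, 0.1669, 0.2814]
orientation: [-180.0, 0.0, 160.0]
force: [-0.0, 0.3, -1.2]
opening: 0.0177
```

```bash
python3 - <<'E'
from h import *
o=st()
s=snap('wrist'); cv2.imwrite('pics/w12c.png',cv2.resize(cv2.cvtColor(s['image'][140:260,260:390],cv2.COLOR_RGB2BGR),None,fx=5,fy=5,interpolation=cv2.INTER_NEAREST))
E
```

```text
35.9 pos [456.91 166.86 281.42] ori [-180.      0.    159.96] F [-0.05  0.25 -1.19] M [-0.03 -0.02  0.01] op 17.73 q [  43.3    9.8  -32.2    0.   -48.  -153.3]
```

View pics/w12c.png

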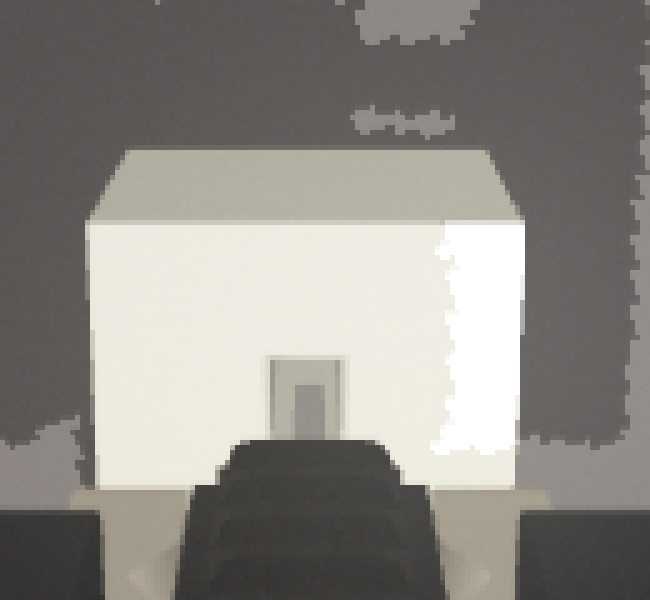

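Blade is now centred in the pocket mouth (col 310 against 306). Lowering.

carry_out(moves="0 0 -0.0005 0.003 0 0 0; 0 0 -0.0005 0.006 0 0 0; 0 0 -0.0005 0.009 0 0 0")

```text
clock: 36.25
tool_pos: [0.4567, 0.1664, 0.272]
orientation: [-180.0, -0.0, 159.9]
force: [0.2, 0.2, -1.6]
opening: 0.0182
```

carry_out(moves="0 0 0 0.005 0 0 0; 0 0 0 0.012 0 0 0; 0 0 0 0.02 0 0 0; 0 0 0 0.028 0 0 0; 0 0 0 0.033 0 0 0; 0 0 0 0.035 0 0 0; 0 0 0 0.035 0 0 0")

```text
clock: 36.95
tool_pos: [0.4568, 0.1663, 0.237]
orientation: [-180.0, -0.0, 159.9]
force: [0.2, -0.7, -1.3]
opening: 0.0178
```

```bash
python3 - <<'E'
from h import *
o=st()
E
```

```text
36.95 pos [456.77 166.34 237.01] ori [-1.7996e+02 -2.0000e-02  1.5995e+02] F [ 0.17 -0.65 -1.31] M [-0.05 -0.08  0.  ] op 17.81 q [  43.2   13.4  -35.1    0.   -41.6 -153.3]
```

carry_out(moves="0 0 0 0.002 0 0 0; 0 0 0 0.0035 0 0 0; 0 0 0 0.0035 0 0 0")

```text
clock: 37.25
tool_pos: [0.4568, 0.1664, 0.2338]
orientation: [180.0, 0.0, 159.9]
force: [0.1, -0.8, -1.4]
opening: 0.0181
```

carry_out(moves="0 0 0 0.0005 0 0 0; 0 0 0 0.0007 0 0 0; 0 0 0 0.0007 0 0 0")

```text
clock: 37.55
tool_pos: [0.4568, 0.1664, 0.2332]
orientation: [180.0, 0.0, 159.9]
force: [-0.4, 0.0, -0.9]
opening: 0.0179
```

carry_out(moves="0 0 0 0.0005 0 0 0; 0 0 0 0.0005 0 0 0; 0.025 0 0 0.0005 0 0 0; 0.04 0 0 0.0005 0 0 0; 0.06 0 0 0.0005 0 0 0; 0.06 0 0 0.0005 0 0 0; 0.06 0 0 0.0005 0 0 0; 0.06 0 0 0.0005 0 0 0")

```text
clock: 38.35
tool_pos: [0.4568, 0.1664, 0.2327]
orientation: [180.0, 0.0, 159.9]
force: [-0.9, -0.5, -0.3]
opening: 0.0578
```

carry_out(moves="0.06 0 0 -0.02 0 0 0; 0.06 0 0 -0.06 0 0 0; 0.06 0 0 -0.11 0 0 0; 0.06 0 0 -0.16 0 0 0; 0.06 0 0 -0.2 0 0 0; 0.06 0 0 -0.2 0 0 0; 0.06 0 0 -0.2 0 0 0")

```text
clock: 39.05
tool_pos: [0.4566, 0.1663, 0.4336]
orientation: [179.9, 0.0, 159.9]
force: [-0.3, -0.3, -1.3]
opening: 0.0598
```

```bash
python3 - <<'E'
from h import *
o=st()
s=snap('wrist'); cv2.imwrite('pics/w13c.png',cv2.resize(cv2.cvtColor(s['image'][120:250,260:390],cv2.COLOR_RGB2BGR),None,fx=4,fy=4,interpolation=cv2.INTER_NEAREST))
S=snap('side','s13'); cv2.imwrite('pics/s13c.png',cv2.resize(cv2.cvtColor(S['image'][130:290,250:420],cv2.COLOR_RGB2BGR),None,fx=3.7,fy=3.7,interpolation=cv2.INTER_CUBIC))
c=np.array([.490,.156]);a=np.radians(-20.1);e=np.array([np.cos(a),np.sin(a)]);f=np.array([-e[1],e[0]]); b=c-.033*e
print('pred handle top wrist',[proj(s,[*(b+i*.015*e+j*.009*f),.121])[0].round(1).tolist() for i,j in((-1,-1),(1,-1),(1,1),(-1,1))])
print('pred handle top side',[proj(S,[*(b+i*.015*e+j*.009*f),.121])[0].round(1).tolist() for i,j in((-1,-1),(1,-1),(1,1),(-1,1))])
E
```

```text
39.05 pos [456.62 166.29 433.6 ] ori [1.7986e+02 5.0000e-02 1.5994e+02] F [-0.29 -0.33 -1.29] M [-0.12  0.01 -0.02] op 59.81 q [  43.2    1.3  -19.8   -0.   -68.8 -153.3]
pred handle top wrist [[313.2, 175.3], [313.5, 205.7], [332.1, 205.7], [332.4, 175.3]]
pred handle top side [[366.1, 219.9], [351.7, 215.6], [347.3, 220.3], [361.9, 224.8]]
```

View pics/w13c.png

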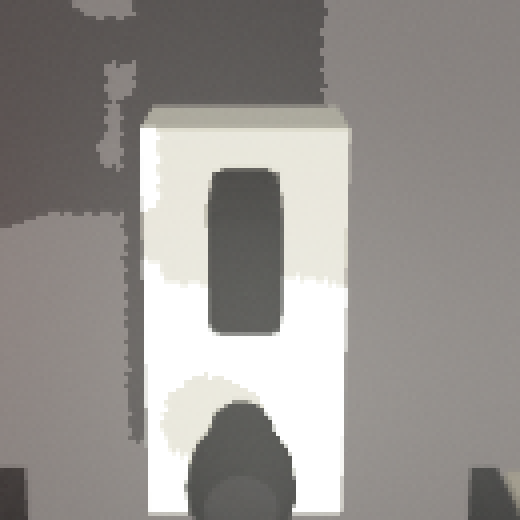

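View pics/s13c.png

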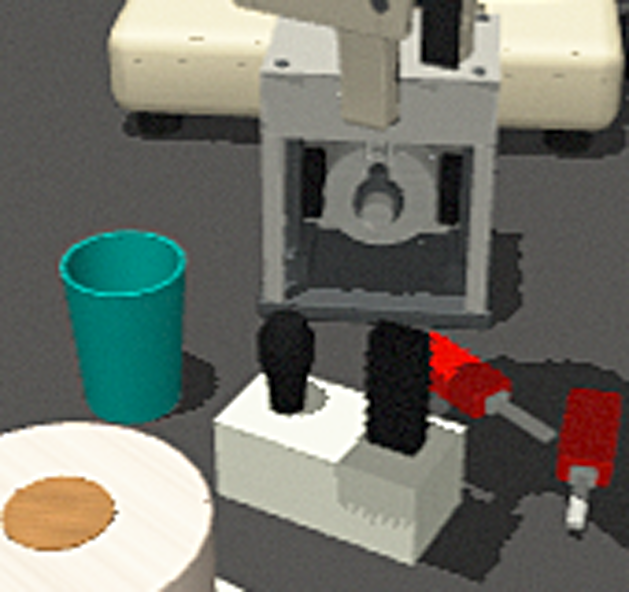

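The wrist view shows the handle seated in line with the block (crop cols 208–283, block 142–348). The side view shows it upright on the block, with the driver and cup in place and the gripper clear. Handing in.

```bash
python3 - <<'E'
from h import *
st(); print(ctrl.close_job())
E
```

```text
39.15 pos [456.38 166.14 431.64] ori [-1.7993e+02 -7.0000e-02  1.5994e+02] F [ 0.37  1.08 -0.09] M [-0.02 -0.07  0.02] op 60.11 q [  43.3    1.4  -19.9   -0.   -68.8 -153.3]
the job is handed in; nothing more can be done
None
```

The brake is adjusted and the bar is back in its pocket. I handed the job in at 39.15 s of the 67 s allowed, and no verdict is reported.

**What I did:** I took the bar from the white block and put its blade through the hood slot. Then I clicked the star wheel on four teeth, each at about 4 N with a clear snap. The fifth push did not snap and stalled at 9.9 N, which I held for about 0.3 s. From the other gap I backed the wheel off one click, at about 3.7 N with a clear snap, and stood the bar back in its pocket.

**Last checks:**
- **Bar:** the wrist and side pictures show it upright, with the handle resting on the block.
- **Bystanders:** the screwdriver, cup and paper roll look unmoved in the side picture.
- **Robot:** it was well clear, with the gripper open and force readings at noise level.
- **Wheel:** its final notch comes from the felt clicks only. I did not measure its angle in a picture.

**Disagreements:** the wrist and side cameras differed by up to 2 mm on where the slot was across its width. I used about the middle, and the blade went in without touching the hood. The blade also sat about 2 mm off the pocket's centre on return, so I corrected that before lowering. The two red look-alikes stood upright in the first picture and lay flat in later ones. They were already down before the gripper came near them, but I can't say why they fell.

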